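Fit a new microscope lamp with cross-lock tweezers

TASK

Using the self-closing tweezers, and never touching the lamp with the fingers, fit the new, clear lamp into the socket of the microscope's open lamp house: squeeze the tweezers open, set their tips on the lamp's base either side of the glass, release to grip, feel the two pins into their holes and press the lamp gently but fully home. Then squeeze the tweezers to let go of it and stand them tips down in their blue stand again. Leave the blackened old lamp and all else on the bench where they are.

Things in the scene. Friction and masses are not known exactly. Their poses are not given: they have to be found in the camera images.
- tweezers_grip (a point): Steel cross-lock tweezers with brown fibre grips, 100 mm long, 48 g, standing tips down. Point midway between the grips, 58 mm over the tips, 42 mm below the back end. z up the tool; grips lie at +y and -y, each 14 mm wide (x) and 26 mm tall. They measure 26 mm over their outsides at rest. Squeezing them together along y opens the jaws; tool is the same turned by half a turn.
- tweezers_tip (a point): Point midway between the lower ends of the tweezers' two V-shaped jaws (9 mm tall, 11 mm wide in x), which part along y. Width over the grips: 25 to 26 mm jaws shut, or, with the lamp's glass between them, gripping it (24.5 to 25 keeps both tool and lamp held); 23.5 jaws just free of the glass; 20 to 20.5 jaws 3 mm clear of it each side; 18 stop. Squeezing takes 12 N, rising to 25 N at 20 mm.
- stand_well (a point): Middle of the floor of the tweezers' stand: a fixed blue block 60 x 80 x 34 mm with one well 18 mm (x) by 34 mm (y), 26 mm deep; this point is 8 mm over the bench. The tweezers stand loose in it, jaws parting along its y. Their jaws measure 11 mm by 25 mm (x, y) in the well at rest, 28 mm at 24.8 mm over the grips.
- lamp_top (a point): The new lamp: clear glass capsule 12 mm across and 23 mm tall, on a white ceramic base 16 (x) x 28 (y) x 8 mm, two round-ended steel pins 3 mm thick, 11 mm long, 12 mm apart along y below it. Weighs 13 to 22 g. Point: centre of the base's top face (foot of the glass), where the tips are to stand, at +y and -y of the glass. Either way round fits.
- lamp: The same new lamp; origin at the centre of the base's underside, 8 mm below lamp_top; z up, pins along y. Sprung contacts, from 5 mm down in the holes, resist the pins with 3 to 6 N; home, the base lies flat on the socket's face and the force rises sharply. Fragile: it must not bear on the microscope with 22 N, sideways push of the contacts (6 N) included.
- tweezers: The same tweezers; origin at tweezers_tip, z up along the tool.
- old_lamp_top (a point): Same point of the old lamp: same shape, but its glass is black. Stays in its place.
- lamp_block: Fixed wooden block 56 (x) x 136 (y) x 20 mm, origin under its centre. Its two slots, 36 mm to +y and -y, hold the new and the old lamp (either way), pins down, loose, bases resting on its top and long along its y.
- microscope: Fixed microscope 0.38 m tall, its lamp house uncovered. Origin: on the bench, below the middle of the socket's adjusting range; x to the microscope (limb from 100 mm on, lens wall 70 mm high at 48, reflector as high at -45). White socket 22 (x) x 36 (y) mm, face 34 mm up: two 4.6 mm holes 14 mm deep, 12 mm apart along y. Its centring carrier may stand up to 5 mm off along x and along y, not turned.
- dish: Glass dish, 90 mm across, 16 mm tall, origin under its centre; a bystander.
- dropper_mid (a point): Small amber dropper bottle, 28 mm across, 62 mm tall; point at its centre; a bystander.
- slide_box_mid (a point): Green slide box 90 x 175 x 32 mm; point at its centre; a bystander.
- pen: Black pen, 140 mm long, 10 mm thick, lying along its x, origin under its middle; a bystander.
There are look-alikes about, which are no part of the job. Leave any orange look-alike of the tweezers alone.

How it is judged:
By the outcome, as a careful person would: the job done as asked, in the order asked, and still so for the second after the job is handed in, with the robot touching nothing.
It also fails if it takes over 67 s, if anything falls off the work surface, if the arm or the gripper's body presses on something with over 40 N, if the wrist force passes 120 N, or if a joint passes its speed limit or range.

ROBOT

A 6-joint arm with a two-finger parallel gripper is mounted at the origin on the work surface. World frame = base frame: x ahead of the robot, y to its left, z up, the work surface at z = 0. Lengths are in mm, angles in rad, forces in N, time in s.
With the tool pointing down it reaches from about 275 to 750 mm from the base axis. Payload 10.2 kg.
Tool frame: the origin (TCP) lies between the finger pads; the fingertips stand 11 mm ahead of it and the grasp point (between the pads) lies 8 mm behind it; z points along the fingers, y is the line along which they close (so a half turn about z gives the same grasp; the last joint's range is limited). The gripper opens to 85 mm and grips with 20 to 120 N. Pads are 22 mm wide; open, the fingers measure 114 mm over their backs; the gripper's body (76 mm by 85 mm) begins 54 mm behind the grasp point. The pads swing forward as they close: fully open they stand 13 mm farther back than shut.
Start: joints at [-1.468, 0.313, 1.498, -0, 1.331, -0.223], TCP at [168.022, -497.393, 242.294] pointing down, gripper open.
Joint ranges: [-2.94, 2.94], [-0.97, 2.17], [0.19, 2.56], [-1.23, 4.37], [0.02, 3.11], [-2.88, 2.88]. Speed limits (rad/s): [2.39, 2.39, 3.01, 3.14, 3.14, 3.14].

INTERFACE

Orientations are given as a unit quaternion [w, x, y, z].
In Python, from rig import sense, eyes, finish_job gives the robot as it stands.
- The arm moves only by the shell command python3 -m jog 'ROWS' [FORCE]. ROWS is JSON, a list of rows, each a list of 7 numbers: the shift along the tool's x, y, z in m, then the turn, a rotation vector about the tool's x, y, z in rad, then the finger opening in m, from 0 to 0.0854. In form: [[dx, dy, dz, rx, ry, rz, gripper], ...]. A call has 1 to 5 rows; each row shifts and turns the commanded pose from where the row before left it, along the tool's axes as they then stand; what a row does not reach is not made up. A row lasts 1/10 s, in which the tool goes at most 50 mm and 8.59 degrees, less where a joint would pass 70% of its speed; a pose out of reach is approached as far as the arm can. A call is refused whole if a number of a shift passes 0.05 or a number of a turn 0.15, either way. A call with a gripper value outside its range is refused whole. The fingers move at their own pace and stop on an object; FORCE is the grip in N (left out, the last holds). Time passes only in rows, so rows that do not move let the fingers close. It gives the time, the measured TCP pose, the force, the opening and the grip force at its end, in the units of the state.
- sense(): the state, without advancing time (a new reading comes with each control period).
- eyes.capture(name): name is "scene" or "top"; returns the picture (480x640x3 uint8, red, green, blue); there is no depth.
- eyes.calibration(name): a dict with "fx", "fy", "cx", "cy" (pixels), "cam_to_world" (4x4, takes a point from camera to world coordinates). Camera axes: x right, y down, z forward; pixel columns grow to the right and rows downward; lengths in mm; the calibration is good to about 2 mm. A picture is of the moment at which its call begins. calibration takes no time and is no camera call.
- finish_job(): hands the job in; it is judged then, once.
The state is a dict: "time_s": time; "joints": joint angles; "dq": joint speeds; "tau": joint torques, N m; "eef_pos": TCP position; "ee_rot": TCP orientation; "force": force on the tool from outside, world axes, zero at the start; "wrist_torque": the same for the moment, N m; "grip_width": opening from 0.0 (shut) to 1.0 (fully open); "grip_force": force on a finger pad.
Only numpy, scipy, OpenCV 4.12 (cv2) and the standard library are available. Lean on these libraries where they do the work, as an engineer would, in place of code of your own. Each camera call takes 0.05 s, during which the arm holds its last target. There are 200 camera calls.

## Working session

There is one attempt and no reset: what is moved stays moved. The work goes in short steps, Python scripts to look and compute and a shell command to move; the robot and the scene stay as the last step left them, time stands still between calls to the robot, and variables do not carry over. Pictures are saved under pics/ and viewed, at most 10 in all, crops included, and the job is handed in when it is done.

```bash
ls; mkdir -p pics
cat > h.py <<'E'
import numpy as np, cv2, json
from rig import sense, eyes, finish_job
def ray(name,u,v):
    c=eyes.calibration(name);T=np.array(c["cam_to_world"])
    d=T[:3,:3]@np.array([(u-c["cx"])/c["fx"],(v-c["cy"])/c["fy"],1.]);return T[:3,3],d/np.linalg.norm(d)
def onz(name,u,v,z):
    o,d=ray(name,u,v);return o+d*(z-o[2])/d[2]
def proj(name,p):
    c=eyes.calibration(name);T=np.linalg.inv(np.array(c["cam_to_world"]));q=T[:3,:3]@np.array(p,float)+T[:3,3]
    return np.array([c["fx"]*q[0]/q[2]+c["cx"],c["fy"]*q[1]/q[2]+c["cy"]])
def tri(rays):
    A=np.zeros((3,3));b=np.zeros(3)
    for o,d in rays:
        P=np.eye(3)-np.outer(d,d);A+=P;b+=P@o
    x=np.linalg.solve(A,b);return x,[np.linalg.norm((np.eye(3)-np.outer(d,d))@(x-o)) for o,d in rays]
def snap(name,f):
    im=eyes.capture(name);cv2.imwrite(f"pics/{f}.png",im[:,:,::-1]);return im
E
python3 - <<'E'
from h import *
np.set_printoptions(precision=3,suppress=True)
for n in("scene","top"):
    snap(n,n+"0");c=eyes.calibration(n);print(n,c["fx"],c["cx"],c["cy"]);print(np.array(c["cam_to_world"]))
print(sense())
E
```

```text
pics
scene 624.6891177328212 318.7397900840789 235.11486521627532
[[   0.821    0.452   -0.347  932.997]
 [   0.57    -0.648    0.505 -427.211]
 [   0.003   -0.613   -0.79   935.443]
 [   0.       0.       0.       1.   ]]
top 582.2454641858839 318.5694180008232 243.7046311462414
[[   0.015   -0.983    0.183  340.908]
 [  -1.      -0.015   -0.001  129.244]
 [   0.004   -0.183   -0.983 1184.984]
 [   0.       0.       0.       1.   ]]
{'time_s': 0.1, 'joints': array([-1.468,  0.313,  1.498,  0.   ,  1.331, -0.223]), 'dq': array([-0.001, -0.002, -0.001,  0.   , -0.002,  0.001]), 'tau': array([  0.003, -41.29 , -26.014,  -0.   ,   0.003,   0.   ]), 'eef_pos': array([ 168.009, -497.158,  241.775]), 'ee_rot': array([-0.001,  0.987,  0.162,  0.   ]), 'force': array([-0.531,  0.265, -0.546]), 'wrist_torque': array([-0.048, -0.027, -0.029]), 'grip_force': 0.0, 'grip_width': 1.003911336264369}
```

View pics/scene0.png

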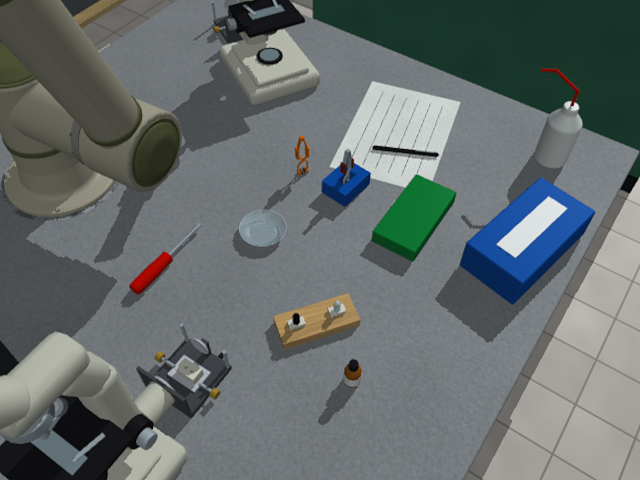

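View pics/top0.png

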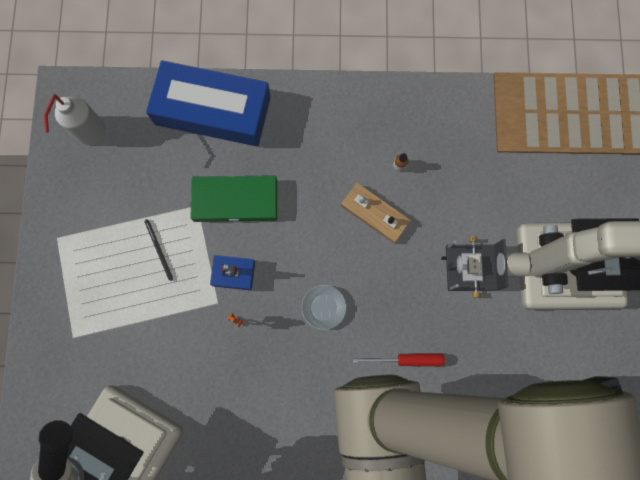

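Scene view: the steel tweezers stand in the blue stand at (347,165), with the orange look-alike at (302,155). The new clear lamp is at (336,308), the black lamp at (296,320) and the lamp-house socket at (190,372). A second microscope is at (268,50).
Top view: tweezers (231,271), orange (235,320), clear lamp (362,201), black lamp (391,220), socket (473,265).
I choose the steel tweezers, the clear lamp and the open lamp house.

Run:
```python
from h import *
T=cv2.imread("pics/top0.png");S=cv2.imread("pics/scene0.png")
def crop(im,u,v,s,w=264,h=290):
    hw,hh=w/2/s,h/2/s
    M=np.array([[s,0,-(u-hw)*s],[0,s,-(v-hh)*s]]);return cv2.warpAffine(im,M,(w,h),flags=cv2.INTER_CUBIC)
r1=np.hstack([crop(T,232,272,5),crop(T,376,212,3.6),crop(T,473,267,4)])
r2=np.hstack([crop(S,345,175,4),crop(S,317,318,2.9),crop(S,188,370,3)])
cv2.imwrite("pics/comp.png",np.vstack([r1,r2]))
```

```text
(no output)
```

View pics/comp.png

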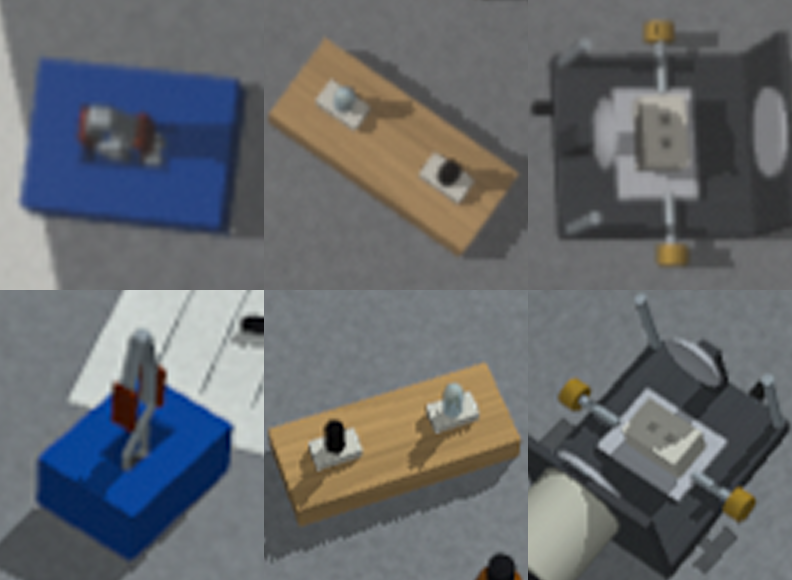

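Comp crop: the steel tweezers with brown grips are confirmed in the blue stand, leaning slightly. The clear lamp is on the block's left end in top view. The socket's two holes show at about (474,260) and (474,267) in top, and about (186,370) and (192,368) in scene. Next I measure.

```bash
cat > m.py <<'E'
from h import *
np.set_printoptions(precision=2,suppress=True)
I={n:cv2.imread(f"pics/{n}0.png") for n in("top","scene")}
def face(n,roi,fn,z):
    x0,y0,x1,y1=roi;k=6
    im=cv2.resize(I[n][y0:y1,x0:x1],None,fx=k,fy=k,interpolation=cv2.INTER_CUBIC)
    m=fn(cv2.cvtColor(im,cv2.COLOR_BGR2HSV)).astype(np.uint8)*255
    m=cv2.morphologyEx(m,cv2.MORPH_OPEN,np.ones((9,9)))
    c=max(cv2.findContours(m,cv2.RETR_EXTERNAL,cv2.CHAIN_APPROX_NONE)[0],key=cv2.contourArea)[:,0]
    px=(c+.5)/k-.5+[x0,y0]
    w=np.array([onz(n,u,v,z)[:2] for u,v in px],np.float32)
    r=cv2.minAreaRect(w);b=cv2.boxPoints(r);e=b[1]-b[0] if np.linalg.norm(b[1]-b[0])>np.linalg.norm(b[2]-b[1]) else b[2]-b[1]
    print(n,"ctr",np.array(r[0]),"size",np.array(r[1]),"long-axis deg",np.degrees(np.arctan2(e[1],e[0]))%180,"v med",np.median(im[m>0],0));return np.array(r[0])
def hsv(h0,h1,s,v0,v1=255): return lambda x:(x[...,0]>=h0)&(x[...,0]<=h1)&(x[...,1]>=s)&(x[...,2]>=v0)&(x[...,2]<=v1)
def both(lbl,rt,rs,ft,fs,z):
    print(lbl);a=face("top",rt,ft,z);b=face("scene",rs,fs,z)
    print("  tri",*tri([ray("top",*proj("top",[*a,z])),ray("scene",*proj("scene",[*b,z]))]))
E
cat > m1.py <<'E'
from m import *
both("stand",(205,250,260,297),(315,155,375,210),hsv(100,130,120,90),hsv(100,130,120,130),34)
both("block",(335,180,415,245),(268,290,365,350),hsv(8,25,60,120),hsv(8,25,60,140),20)
for n,roi in(("top",(340,180,415,245)),("scene",(270,290,362,345))):
    x0,y0,x1,y1=roi;k=6
    im=cv2.resize(I[n][y0:y1,x0:x1],None,fx=k,fy=k,interpolation=cv2.INTER_CUBIC);h=cv2.cvtColor(im,cv2.COLOR_BGR2HSV)
    for l,m in(("white",(h[...,1]<30)&(h[...,2]>170)),("bluish",(h[...,0]>80)&(h[...,0]<115)&(h[...,1]>25)&(h[...,2]>120))):
        for c in cv2.findContours(m.astype(np.uint8),0,2)[0]:
            if cv2.contourArea(c)>300:
                M=cv2.moments(c);r=cv2.minAreaRect(c);print(n,l,"px",(M["m10"]/M["m00"]+.5)/k-.5+x0,(M["m01"]/M["m00"]+.5)/k-.5+y0,np.array(r[1])/k)
print(I["top"][256:272,468:481].sum(2)//3);print(I["scene"][362:377,178:202].sum(2)//3)
for z in(20,34): print(proj("top",[350,0,z]))
E
python3 m1.py
```

```text
stand
top ctr [495.37 300.46] size [80.01 60.36] long-axis deg 84.98309 v med [129.  70.  43.]
scene ctr [507.79 297.96] size [79.52 38.45] long-axis deg 85.46675 v med [150.  68.  10.]
  tri [499.73 304.81  21.76] [np.float64(3.6377251554260397), np.float64(3.637725155426033)]
block
top ctr [626.31  12.7 ] size [136.56  57.54] long-axis deg 54.52221 v med [ 90. 126. 154.]Traceback (most recent call last):
  File "m1.py", line 3, in <module>
    both("block",(335,180,415,245),(268,290,365,350),hsv(8,25,60,120),hsv(8,25,60,140),20)
    ~~~~^^^^^^^^^^^^^^^^^^^^^^^^^^^^^^^^^^^^^^^^^^^^^^^^^^^^^^^^^^^^^^^^^^^^^^^^^^^^^^^^^^
  File "m.py", line 16, in both
    print(lbl);a=face("top",rt,ft,z);b=face("scene",rs,fs,z)
                                       ~~~~^^^^^^^^^^^^^^^^^
  File "m.py", line 11, in face
    w=np.array([onz(n,u,v,z)[:2] for u,v in px],np.float32)
                ~~~^^^^^^^^^
  File "h.py", line 7, in onz
    o,d=ray(name,u,v);return o+d*(z-o[2])/d[2]
        ~~~^^^^^^^^^^
  File "h.py", line 4, in ray
    c=eyes.calibration(name);T=np.array(c["cam_to_world"])
ValueError: time passes only in moves, steps and waits
```

```bash
python3 - <<'E'
s=open('h.py').read()
s=s.replace('def ray(','C={}\ndef cal(n):\n    if n not in C: C[n]=eyes.calibration(n)\n    return C[n]\ndef ray(').replace('c=eyes.calibration(name)','c=cal(name)')
open('h.py','w').write(s)
s=open('m.py').read()
s=s.replace("c=max(cv2.findContours(m,cv2.RETR_EXTERNAL,cv2.CHAIN_APPROX_NONE)[0],key=cv2.contourArea)[:,0]","c=np.vstack([q[:,0] for q in cv2.findContours(m,cv2.RETR_EXTERNAL,cv2.CHAIN_APPROX_NONE)[0] if cv2.contourArea(q)>400])")
open('m.py','w').write(s)
E
python3 m1.py; python3 -c "
import cv2;h=cv2.cvtColor(cv2.imread('pics/scene0.png'),cv2.COLOR_BGR2HSV)[...,2]
print(h[160:206:3,320:374:3])"
```

```text
stand
top ctr [495.37 300.46] size [80.01 60.36] long-axis deg 84.98309 v med [129.  70.  43.]
scene ctr [497.05 298.96] size [79.19 59.91] long-axis deg 84.80373 v med [150.  68.  10.]
  tri [495.78 300.9   31.49] [np.float64(0.09031298615431778), np.float64(0.09031298615429553)]
block
top ctr [626.31  12.7 ] size [136.56  57.54] long-axis deg 54.52221 v med [ 90. 126. 154.]
scene ctr [627.61  10.77] size [136.21  56.65] long-axis deg 54.65831 v med [ 90. 139. 170.]
  tri [626.83  12.27  17.22] [np.float64(0.22278691829744843), np.float64(0.22278691829752126)]
top white px 385.8279803240741 218.51581790123456 [4.58 6.43]
top white px 357.44383794274626 198.20515930777938 [4.83 6.51]
scene white px 289.47785485592317 321.4884086327523 [3.99 4.64]
scene white px 301.5280864197531 320.6729681069959 [7.75 7.06]
scene white px 330.31594571670905 308.70335029686174 [4.29 5.32]
scene white px 341.8125248904819 308.07185882118677 [5.84 9.28]
scene bluish px 337.5433871932974 307.1610313185717 [ 4.73 10.52]
[[147 166 171 170 170 173 172 173 174 173 170 153 127]
 [113 133 137 137 141 165 169 
[... 2844 characters left out ...]
149 150 153  80  76 161]
 [128 138 149 149 150 150 120  77  80  81 152 150 151 152  82  78  76 126]
 [123  80  97 150 151 110  98  98 126 152 150 151 154  78  79  79  83 128]
 [126  81  83  81  91  98  98 147 150 151 150 144  75  78  78  75 129 126]
 [131  82  82  83  82  83 108 151 150 150 144  76  79  77  76 130 131 128]
 [119  83  83  83  83  82  81 111 152 145  76  79  78  77 131 130 129 128]
 [ 83  82  80  82  82  82  83  83  79  78  79  79  80 125 129 125 127 130]
 [ 80  82  80  84  83  82  82  82  83  78  79  78 124 124 129 127 125 123]
 [ 79  80  82  81  85  82  83  82  83  78  76 121 128 127 128 129 132 126]
 [ 81  81  81  82  82  81  83  82  82  80 129 129 127 130 128 127 130 128]]
```

```bash
cat > m2.py <<'E'
from m import *
G={n:I[n].astype(float).mean(2) for n in I}
def hole(n,u,v,r=2.6):
    vv,uu=np.mgrid[int(v)-3:int(v)+5,int(u)-3:int(u)+5]
    w=np.clip(119-G[n][vv,uu],0,None)*(np.hypot(uu-u,vv-v)<r);return np.array([(uu*w).sum(),(vv*w).sum()])/w.sum()
t=[hole("top",474.3,260.5),hole("top",474.3,266.5)];s=[hole("scene",185.3,367),hole("scene",191.3,371)]
print("holes px",t,s)
for z in(34,):
    a=[onz("top",*p,z)[:2] for p in t];b=[onz("scene",*p,z)[:2] for p in s]
    print("holes top",a,"scene",b,"mids",(a[0]+a[1])/2,(b[0]+b[1])/2)
print(tri([ray("top",*(t[0]+t[1])/2),ray("scene",*(s[0]+s[1])/2)]))
# grips
for n,(x0,y0,x1,y1) in(("top",(215,258,245,282)),("scene",(332,145,362,190))):
    k=6;im=cv2.resize(I[n][y0:y1,x0:x1],None,fx=k,fy=k,interpolation=cv2.INTER_CUBIC);h=cv2.cvtColor(im,cv2.COLOR_BGR2HSV)
    m=((h[...,0]<12)|(h[...,0]>172))&(h[...,1]>110)
    for c in cv2.findContours(m.astype(np.uint8),0,2)[0]:
        if cv2.contourArea(c)>60:
            M=cv2.moments(c);x,y,w,hh=cv2.boundingRect(c);print(n,"brown",np.array([(M["m10"]/M["m00"]+.5)/k-.5+x0,(M["m01"]/M["m00"]+.5)/k-.5+y0]),"box",np.array([x/k+x0,y/k+y0,w/k,hh/k]))
# expected placements
for lbl,p in(("grip mid",[496,300.7,66]),("back",[496,300.7,108]),("lamp_top new",[647.7,41.3,28]),("glass top",[647.7,41.3,51])):print(lbl,proj("top",p),proj("scene",p))
Z=lambda im,u,v,s,w,h:cv2.warpAffine(im,np.array([[s,0,w/2-u*s],[0,s,h/2-v*s]]),(w,h),flags=cv2.INTER_CUBIC)
cv2.imwrite("pics/z.png",np.vstack([np.hstack([Z(I["top"],230,271,12,400,300),Z(I["scene"],347,168,7,400,300)]),np.hstack([Z(I["top"],361,200,14,400,300),Z(I["scene"],336,308,12,400,300)])]))
E
python3 m2.py
```

```text
holes px [array([474.11, 260.63]), array([474.44, 266.39])] [array([185.39, 367.23]), array([191.21, 371.08])]
holes top [array([ 525.28, -183.89]), array([ 513.66, -184.15])] scene [array([ 515.01, -186.62]), array([ 526.9 , -186.31])] mids [ 519.47 -184.02] [ 520.96 -186.47]
(array([ 519.72, -185.26,   30.63]), [np.float64(0.41849534745526784), np.float64(0.41849534745500905)])
scene brown [343.15 167.85] box [340.83 162.67   5.83  11.67]
scene brown [351.91 162.52] box [351.5 158.5   2.    9.5]
grip mid [229.06 269.18] [346.41 164.17]
back [225.75 266.04] [347.26 148.46]
lamp_top new [361.51 200.38] [336.51 308.13]
glass top [362.38 197.45] [336.87 300.91]
```

View pics/z.png

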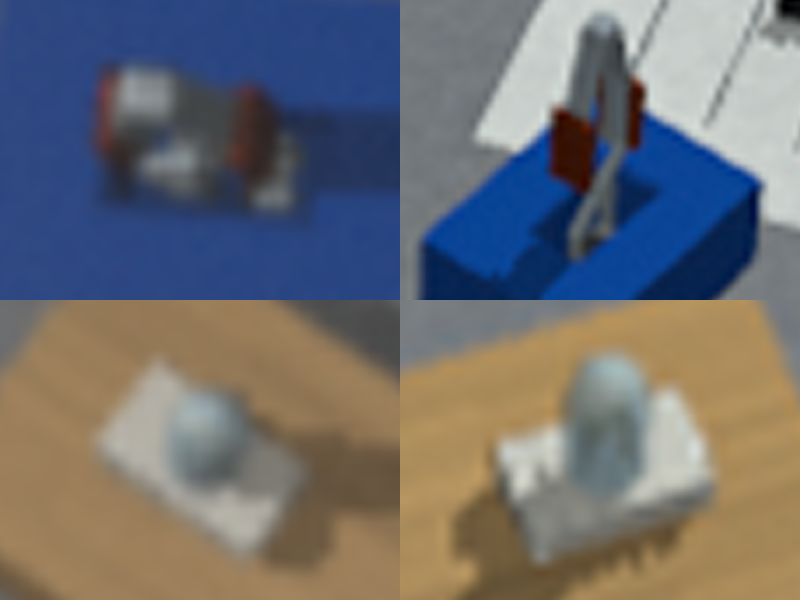

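Crops: the tweezers stand upright in the middle of the stand, back end at scene (347,149) and top (225,266). The clear lamp's glass is at top (361.6,199), and its base's long axis lies about along the block. Now I move above the stand.

```bash
cat > to.py <<'E'
# how far (tool axes) from the present pose to a target: python3 to.py x y z yawdeg(tool y axis, mod 180)
import sys
from h import *
from scipy.spatial.transform import Rotation as R
def delta(p,yaw=None):
    s=sense();q=s["ee_rot"];r=R.from_quat([q[1],q[2],q[3],q[0]]);M=r.as_matrix()
    print("t",s["time_s"],"pos",s["eef_pos"].round(2),"F",s["force"].round(2),"w",round(s["grip_width"]*85.4,2),"gf",round(s["grip_force"],1),"j6",s["joints"][5].round(2))
    y=np.degrees(np.arctan2(M[1,1],M[0,1]));print("tool-y yaw",round(y,2),"tilt z",M[:,2].round(4))
    if p is not None: print("shift tool mm",(M.T@(np.array(p)-s["eef_pos"])).round(2))
    if yaw is not None: d=(yaw-y+90)%180-90; print("turn rz",round(-np.radians(d),4))
if __name__=="__main__":
    a=list(map(float,sys.argv[1:]));delta(a[:3] if len(a)>2 else None,a[3] if len(a)>3 else None)
E
python3 to.py 496.2 299.7 242 85
A='[[0.0283,-0.0325,0,0,0,0,0.05],[0.0283,-0.0325,0,0,0,0,0.05],[0.0283,-0.0325,0,0,0,0,0.05],[0.0283,-0.0325,0,0,0,0,0.05],[0.0283,-0.0325,0,0,0,0,0.05]]' ; true
python3 -m jog '[[0.0283,-0.0325,0,0,0,0,0.05],[0.0283,-0.0325,0,0,0,0,0.05],[0.0283,-0.0325,0,0,0,0,0.05],[0.0283,-0.0325,0,0,0,0,0.05],[0.0283,-0.0325,0,0,0,0,0.05]]'
python3 to.py 496.2 299.7 242 85
```

```text
t 0.1 pos [ 168.01 -497.16  241.78] F [-0.53  0.26 -0.55] w 85.73 gf 0.0 j6 -0.22
tool-y yaw -71.33 tilt z [-1.0e-04  1.2e-03 -1.0e+00]
shift tool mm [ 565.98 -649.89    0.69]
turn rz 0.4131
time_s: 0.6
eef_pos: [250.3, -296.4, 242.0]
ee_rot: [-0.0, 0.987, 0.162, 0.0]
force: [1.0, -0.1, 0.5]
grip_width: 0.589
grip_force: 0.0
t 0.6 pos [ 250.32 -296.37  242.04] F [ 0.99 -0.07  0.48] w 50.29 gf 0.0 j6 0.07
tool-y yaw -71.36 tilt z [-1.e-04  5.e-04 -1.e+00]
shift tool mm [ 4.2349e+02 -4.8622e+02  2.9000e-01]
turn rz 0.4126
```

```bash
(python3 -m jog '[[0.0282,-0.0324,0,0,0,0,0.05],[0.0282,-0.0324,0,0,0,0,0.05],[0.0282,-0.0324,0,0,0,0,0.05],[0.0282,-0.0324,0,0,0,0,0.05],[0.0282,-0.0324,0,0,0,0,0.05]]'
python3 -m jog '[[0.0282,-0.0324,0,0,0,0,0.05],[0.0282,-0.0324,0,0,0,0,0.05],[0.0282,-0.0324,0,0,0,0,0.05],[0.0282,-0.0324,0,0,0,0,0.05],[0.0282,-0.0324,0,0,0,0,0.05]]'
python3 -m jog '[[0.0282,-0.0324,0,0,0,0,0.05],[0.0282,-0.0324,0,0,0,0,0.05],[0.0282,-0.0324,0,0,0,0,0.05],[0.0282,-0.0324,0,0,0,0,0.05],[0.0282,-0.0324,0,0,0,0,0.05]]'
python3 -m jog '[[0,0,0.014,0,0,-0.136,0.05],[0,0,0.014,0,0,-0.136,0.05],[0,0,0.014,0,0,-0.136,0.05],[0,0,0.014,0,0,-0.136,0.05],[0,0,0.014,0,0,-0.136,0.05]]'
python3 -m jog '[[0,0,0,0,0,-0.136,0.05],[0,0,0,0,0,-0.136,0.05],[0,0,0,0,0,-0.136,0.05],[0,0,0,0,0,-0.136,0.05],[0,0,0,0,0,-0.136,0.05]]'
python3 -m jog '[[0,0,0,0,0,-0.136,0.05],[0,0,0,0,0,-0.136,0.05],[0,0,0,0,0,-0.136,0.05],[0,0,0,0,0,-0.136,0.05],[0,0,0,0,0,-0.136,0.05]]'
python3 -m jog '[[0,0,0,0,0,-0.136,0.05],[0,0,0,0,0,-0.136,0.05],[0,0,0,0,0,-0.136,0.05],[0,0,0,0,0,-0.136,0.05],[0,0,0,0,0,-0.136,0.05]]') | grep eef; python3 to.py 496.2 299.7 58 85
```

```text
eef_pos: [332.0, -97.8, 242.3]
eef_pos: [413.7, 101.0, 242.2]
eef_pos: [495.5, 299.5, 241.9]
eef_pos: [495.1, 297.6, 171.3]
eef_pos: [495.1, 297.6, 171.9]
eef_pos: [495.1, 297.6, 171.9]
eef_pos: [495.1, 297.6, 171.9]
t 4.1 pos [495.1  297.61 171.92] F [ 0.15 -0.54  0.24] w 49.97 gf 0.0 j6 -1.14
tool-y yaw 84.83 tilt z [-7.e-04 -3.e-04 -1.e+00]
shift tool mm [ -0.99   2.22 113.92]
turn rz -0.0029
```

```bash
python3 -m jog '[[-0.001,0.0022,0.02,0,0,0,0.05],[0,0,0.02,0,0,0,0.05],[0,0,0.02,0,0,0,0.05],[0,0,0.01,0,0,0,0.05],[0,0,0,0,0,0,0.05]]' | grep -E "eef|force"
python3 - <<'E'
from h import *
s=snap("scene","g1");t=snap("top","g1t")
Z=lambda im,u,v,s,w,h:cv2.warpAffine(im,np.array([[s,0,w/2-u*s],[0,s,h/2-v*s]]),(w,h),flags=cv2.INTER_CUBIC)
cv2.imwrite("pics/g1z.png",np.hstack([Z(s,347,155,5,400,500),Z(t,230,268,6,400,500)])[:,:,::-1])
E
```

```text
eef_pos: [495.8, 299.5, 101.0]
force: [0.7, -0.8, -0.3]
grip_force: 0.0
```

View pics/g1z.png

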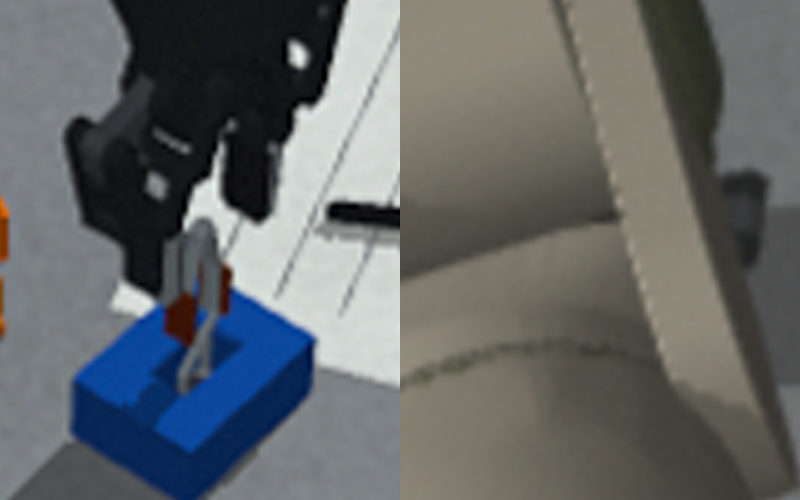

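The scene crop shows the fingers straddling the tweezers symmetrically: fingertips at about (140,290) and (262,215), back end at (203,218). Going down to grip.

```bash
python3 -m jog '[[0,0,0.015,0,0,0,0.05],[0,0,0.015,0,0,0,0.05],[0,0,0.010,0,0,0,0.05],[0,0,0.003,0,0,0,0.05],[0,0,0,0,0,0,0.04]]' 40| grep -E "eef|force"; python3 -m jog '[[0,0,0,0,0,0,0.034],[0,0,0,0,0,0,0.030],[0,0,0,0,0,0,0.0275],[0,0,0,0,0,0,0.026],[0,0,0,0,0,0,0.0248]]' | grep -E "force|width"; python3 -m jog '[[0,0,0,0,0,0,0.0248],[0,0,0,0,0,0,0.0248],[0,0,0,0,0,0,0.0248]]' | grep -E "eef|force|width"; python3 to.py
```

```text
eef_pos: [496.7, 299.8, 59.6]
force: [0.5, 0.3, -0.4]
grip_force: 0.0
force: [-1.2, 1.2, 3.0]
grip_width: 0.292
grip_force: 15.1
eef_pos: [496.7, 299.8, 59.5]
force: [-0.3, 0.2, 3.6]
grip_width: 0.296
grip_force: 15.0
t 6.0 pos [496.66 299.83  59.55] F [-0.32  0.17  3.61] w 25.27 gf 15.0 j6 -1.13
tool-y yaw 84.51 tilt z [ 5.e-04  2.e-04 -1.e+00]
```

```bash
python3 -m jog '[[0,0,-0.005,0,0,0,0.0248],[0,0,-0.01,0,0,0,0.0248],[0,0,-0.02,0,0,0,0.0248],[0,0,-0.02,0,0,0,0.0248],[0,0,-0.02,0,0,0,0.0248]]' | grep -E "eef|force|width"; python3 -m jog '[[0,0,-0.015,0,0,0,0.0248],[0,0,-0.01,0,0,0,0.0248],[0,0,0,0,0,0,0.0248]]' | grep -E "eef|force|width"; python3 to.py 647.5 41.2 160 53.5
python3 - <<'E'
from h import *
s=snap("scene","g2")
p=sense()["eef_pos"]
for dz in(-51.5,6.5,48.5): print(proj("scene",p+[0,0,dz]))
Z=lambda im,u,v,s,w,h:cv2.warpAffine(im,np.array([[s,0,w/2-u*s],[0,s,h/2-v*s]]),(w,h),flags=cv2.INTER_CUBIC)
u,v=proj("scene",p+[0,0,-10]);print(u,v)
cv2.imwrite("pics/g2z.png",Z(s,u,v,6,500,500)[:,:,::-1])
E
```

```text
eef_pos: [496.4, 299.7, 135.7]
force: [-0.2, 0.6, -0.7]
grip_width: 0.296
grip_force: 15.0
eef_pos: [496.9, 299.9, 160.8]
force: [0.4, 0.4, -1.2]
grip_width: 0.293
grip_force: 15.0
t 6.8 pos [496.92 299.94 160.79] F [ 0.41  0.44 -1.17] w 25.06 gf 15.0 j6 -1.13
tool-y yaw 84.51 tilt z [ 2.3e-03  8.0e-04 -1.0e+00]
shift tool mm [-174.63 -243.16    0.92]
turn rz 0.5413
[347.21385351 148.830697  ]
[348.47661544 125.62029073]
[349.45713826 107.59762728]
348.10704065774 132.41332162366058
```

View pics/g2z.png

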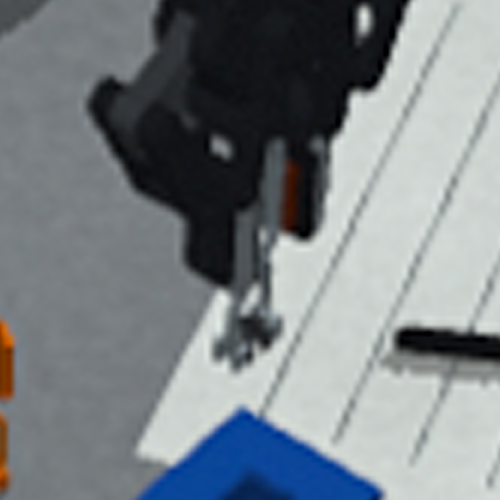

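The scene crop shows the tweezers held upright and clear of the stand, with jaw tips at scene (348.4,148.6) against a predicted (347.2,148.8). On to the lamp.

```bash
python3 -m jog '[[-0.025,-0.0347,0,0,0,0,0.0248],[-0.025,-0.0347,0,0,0,0,0.0248],[-0.025,-0.0347,0,0,0,0,0.0248],[-0.025,-0.0347,0,0,0,0,0.0248],[-0.025,-0.0347,0,0,0,0,0.0248]]' | grep -E "eef"; python3 -m jog '[[-0.025,-0.0347,0,0,0,0,0.0248],[-0.025,-0.0347,0,0,0,0,0.0248],[0,0,0,0,0,0.135,0.0248],[0,0,0,0,0,0.135,0.0248],[0,0,0,0,0,0.135,0.0248]]' | grep -E "eef|force|width"; python3 -m jog '[[0,0,0,0,0,0.135,0.0205],[0,0,0,0,0,0,0.0203],[0,0,0,0,0,0,0.0203],[0,0,0,0,0,0,0.0203]]' | grep -E "eef|force|width"; python3 to.py 647.5 41.2 90 53.5
```

```text
eef_pos: [604.5, 113.5, 158.2]
eef_pos: [647.1, 40.9, 157.8]
force: [-0.1, -0.9, -2.1]
grip_width: 0.294
grip_force: 15.0
eef_pos: [647.3, 41.3, 158.9]
force: [-0.7, -0.1, 0.3]
grip_width: 0.244
grip_force: 24.1
t 8.25 pos [647.31  41.27 158.88] F [-0.72 -0.14  0.34] w 20.87 gf 24.1 j6 -1.05
tool-y yaw 53.73 tilt z [-7.e-04  0.e+00 -1.e+00]
shift tool mm [-0.23  0.09 68.88]
turn rz 0.0039
```

```bash
python3 -m jog '[[0,0,0.02,0,0,0,0.0202],[0,0,0.02,0,0,0,0.0202],[0,0,0.006,0,0,0,0.0202],[0,0,0,0,0,0,0.0202],[0,0,0,0,0,0,0.0202]]' | grep -E "eef|width"
python3 - <<'E'
from h import *
s=snap("scene","l1");t=snap("top","l1t")
p=sense()["eef_pos"]
for dz in(-51.5,): print(proj("scene",p+[0,0,dz]),proj("top",p+[0,0,dz]))
Z=lambda im,u,v,s,w,h:cv2.warpAffine(im,np.array([[s,0,w/2-u*s],[0,s,h/2-v*s]]),(w,h),flags=cv2.INTER_CUBIC)
cv2.imwrite("pics/l1z.png",np.hstack([Z(s,336,295,9,400,550),Z(t,361,200,9,400,550)])[:,:,::-1])
E
```

```text
eef_pos: [647.9, 41.2, 114.3]
grip_width: 0.24
[337.14904149 297.16021087] [362.90221138 195.77129106]
```

View pics/l1z.png

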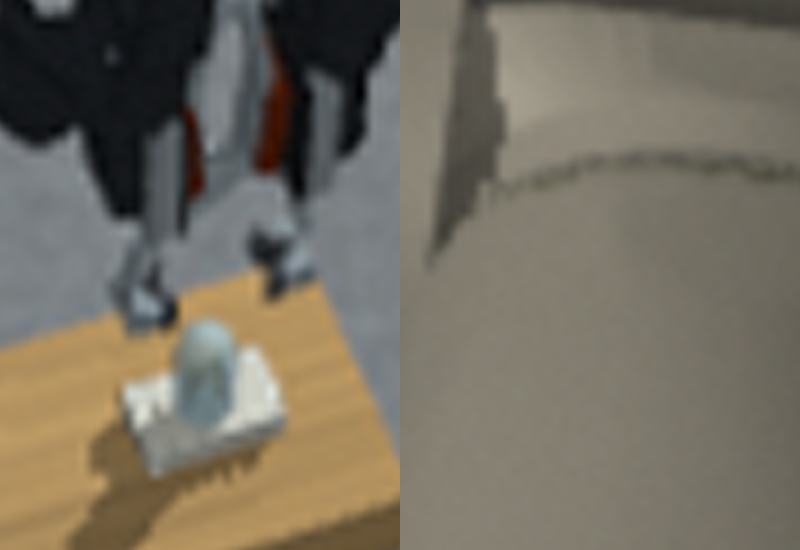

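Scene crop: open jaws at crop (147,305) and (285,262) straddle the lamp's axis, with glass foot at (205,400). The tool is about 1 mm off, so I correct it and lower. The arm hides the lamp in the top view.

```bash
python3 -m jog '[[0.0007,-0.0005,0.01,0,0,0,0.0202],[0,0,0.01,0,0,0,0.0202],[0,0,0.006,0,0,0,0.0202],[0,0,0.002,0,0,0,0.0202],[0,0,0,0,0,0,0.0202]]' | grep -E "eef|force"; for i in 1; do python3 -m jog '[[0,0,0.001,0,0,0,0.0202],[0,0,0.001,0,0,0,0.0202]]' | grep -E "eef|force:"; done
python3 - <<'E'
from h import *
s=snap("scene","l2")
Z=lambda im,u,v,s,w,h:cv2.warpAffine(im,np.array([[s,0,w/2-u*s],[0,s,h/2-v*s]]),(w,h),flags=cv2.INTER_CUBIC)
cv2.imwrite("pics/l2z.png",Z(s,336,302,12,500,500)[:,:,::-1])
E
```

```text
eef_pos: [646.5, 41.2, 84.8]
force: [0.1, 0.4, -0.8]
grip_force: 24.2
eef_pos: [646.8, 41.2, 83.6]
force: [-0.3, -0.3, -1.4]
grip_force: 24.2
```

View pics/l2z.png

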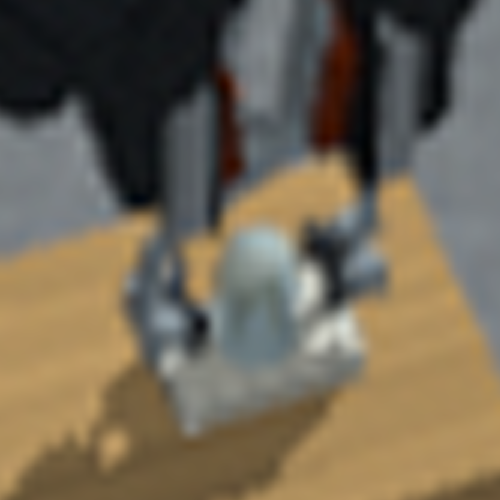

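Scene crop: the jaws straddle the glass evenly, inner edges at about 205 and 308 with the glass centre at 257, just above the base. Lowering to contact.

```bash
for i in 1; do python3 -m jog '[[0,0,0.001,0,0,0,0.0202],[0,0,0.001,0,0,0,0.0202]]' | grep -E "eef|force:"; python3 -m jog '[[0,0,0.001,0,0,0,0.0202],[0,0,0,0,0,0,0.0202]]' | grep -E "eef|force:";python3 -m jog '[[0,0,0.0005,0,0,0,0.0202],[0,0,0,0,0,0,0.0202]]' | grep -E "eef|force:"; done
```

```text
eef_pos: [646.6, 41.3, 81.3]
force: [-0.0, -0.4, -0.3]
grip_force: 24.2
eef_pos: [646.5, 41.3, 80.1]
force: [-0.1, 0.5, -0.3]
grip_force: 24.2
eef_pos: [646.6, 41.2, 79.8]
force: [1.5, -1.2, -1.3]
grip_force: 24.2
```

```bash
python3 -m jog '[[0,0,0.0008,0,0,0,0.0202],[0,0,0,0,0,0,0.0202]]' | grep -E "eef|force:"; python3 -m jog '[[0,0,0.0008,0,0,0,0.0202],[0,0,0,0,0,0,0.0202]]' | grep -E "eef|force:"; python3 to.py
```

```text
eef_pos: [646.5, 41.3, 78.9]
force: [1.3, -0.2, -1.4]
grip_force: 24.2
eef_pos: [646.8, 41.2, 78.5]
force: [1.0, -0.3, 1.4]
grip_force: 24.0
t 10.6 pos [646.78  41.21  78.52] F [ 1.01 -0.34  1.41] w 20.55 gf 24.0 j6 -1.05
tool-y yaw 53.57 tilt z [ 7.e-04 -1.e-04 -1.e+00]
```

```bash
python3 -m jog '[[0,0,0.0006,0,0,0,0.0202],[0,0,0,0,0,0,0.0202]]' | grep -E "eef|force:"; python3 -m jog '[[0,0,0,0,0,0,0.0202]]' | grep -E "eef|force:"
```

```text
eef_pos: [647.0, 41.2, 78.4]
force: [-0.4, -0.8, 4.3]
grip_force: 23.8
eef_pos: [647.0, 41.2, 78.3]
force: [-0.1, 0.1, 5.5]
grip_force: 23.8
```

```bash
python3 -m jog '[[0,0,0,0,0,0,0.0212],[0,0,0,0,0,0,0.0222],[0,0,0,0,0,0,0.0232],[0,0,0,0,0,0,0.0232]]' | grep -E "eef|force|width"; python3 -m jog '[[0,0,0,0,0,0,0.024],[0,0,0,0,0,0,0.0246],[0,0,0,0,0,0,0.0246],[0,0,0,0,0,0,0.0246]]' | grep -E "eef|force|width"
```

```text
eef_pos: [647.1, 41.2, 78.6]
force: [0.2, -0.7, 6.4]
grip_width: 0.272
grip_force: 11.5
eef_pos: [647.2, 41.1, 78.8]
force: [-0.6, -0.6, 7.9]
grip_width: 0.287
grip_force: 6.5
```

```bash
python3 -m jog '[[0,0,-0.002,0,0,0,0.0247],[0,0,-0.003,0,0,0,0.0247],[0,0,-0.01,0,0,0,0.0247],[0,0,-0.02,0,0,0,0.0247],[0,0,-0.02,0,0,0,0.0247]]' | grep -E "eef|force|width"; python3 -m jog '[[0,0,-0.02,0,0,0,0.0247],[0,0,-0.01,0,0,0,0.0247],[0,0,0,0,0,0,0.0247]]' | grep -E "eef|force|width"
python3 - <<'E'
from h import *
s=snap("scene","l3")
p=sense()["eef_pos"];u,v=proj("scene",p+[0,0,-50.5]);print(u,v)
Z=lambda im,u,v,s,w,h:cv2.warpAffine(im,np.array([[s,0,w/2-u*s],[0,s,h/2-v*s]]),(w,h),flags=cv2.INTER_CUBIC)
cv2.imwrite("pics/l3z.png",np.hstack([Z(s,u,v,10,400,500),Z(cv2.imread("pics/scene0.png")[:,:,::-1],188,368,9,400,500)])[:,:,::-1])
E
python3 to.py 520 -185 160 2.3
```

```text
eef_pos: [646.4, 41.3, 133.5]
force: [1.1, 0.3, -1.0]
grip_width: 0.289
grip_force: 10.0
eef_pos: [647.1, 41.2, 164.1]
force: [-0.3, 0.4, 0.1]
grip_width: 0.291
grip_force: 10.0
337.27513097209504 280.0625897181893
t 12.55 pos [646.55  41.28 162.67] F [-0.12 -0.09 -0.67] w 24.77 gf 10.0 j6 -1.05
tool-y yaw 53.57 tilt z [ 3.e-04 -0.e+00 -1.e+00]
shift tool mm [ -32.54 -257.22    2.63]
turn rz 0.8949
```

View pics/l3z.png

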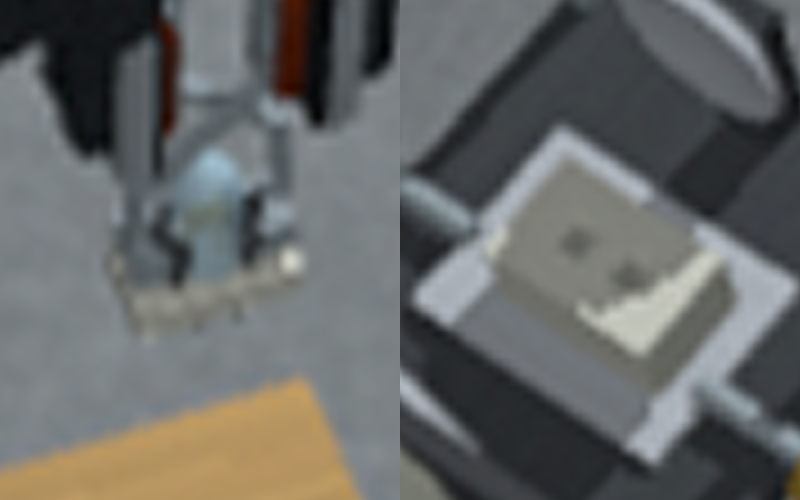

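The scene crop shows the lamp held square between the jaws, its glass foot at scene (338,280.5). The bias against prediction is (0.7,0.5) px, as before. The corrected socket estimate is about (519.4,-185.5).

```bash
python3 -m jog '[[-0.0033,-0.0257,0,0,0,0,0.0247],[-0.0033,-0.0257,0,0,0,0,0.0247],[-0.0033,-0.0257,0,0,0,0,0.0247],[-0.0033,-0.0257,0,0,0,0,0.0247],[-0.0033,-0.0257,0,0,0,0,0.0247]]' | grep -E "eef"; python3 -m jog '[[-0.0033,-0.0257,0,0,0,0,0.0247],[-0.0033,-0.0257,0,0,0,0,0.0247],[-0.0033,-0.0257,0,0,0,0,0.0247],[-0.0033,-0.0257,0,0,0,0,0.0247],[-0.0033,-0.0257,0,0,0,0,0.0247]]' | grep -E "eef"; python3 -m jog '[[0,0,0,0,0,0.128,0.0247],[0,0,0,0,0,0.128,0.0247],[0,0,0,0,0,0.128,0.0247],[0,0,0,0,0,0.128,0.0247],[0,0,0,0,0,0.128,0.0247]]' | grep -E "eef|force|width";python3 -m jog '[[0,0,0,0,0,0.128,0.0247],[0,0,0,0,0,0.128,0.0247],[0,0,0,0,0,0,0.0247],[0,0,0,0,0,0,0.0247]]' | grep -E "eef|force|width"; python3 to.py 519.4 -185.5 110 2.3
```

```text
eef_pos: [582.4, -72.6, 161.2]
eef_pos: [519.4, -185.7, 161.4]
eef_pos: [520.0, -184.8, 161.3]
force: [0.6, -0.1, -0.8]
grip_width: 0.294
grip_force: 10.0
eef_pos: [520.2, -185.0, 161.8]
force: [-0.6, 0.7, -0.8]
grip_width: 0.291
grip_force: 10.0
t 14.45 pos [ 520.23 -184.96  161.85] F [-0.56  0.67 -0.83] w 24.81 gf 10.0 j6 -0.6
tool-y yaw 2.43 tilt z [-1.2e-03  7.0e-04 -1.0e+00]
shift tool mm [-0.55 -0.8  51.85]
turn rz 0.0022
```

```bash
python3 -m jog '[[-0.0005,-0.0008,0.015,0,0,0,0.0247],[0,0,0.015,0,0,0,0.0247],[0,0,0.012,0,0,0,0.0247],[0,0,0.007,0,0,0,0.0247],[0,0,0,0,0,0,0.0247]]' | grep -E "eef|force|width"
python3 - <<'E'
from h import *
s=snap("scene","s1")
p=sense()["eef_pos"];print(p)
k=lambda q:(np.array(q)-[190,360])*10+[400,300]
for dz in(-50.4,-58.4,-69.4): print(dz,k(proj("scene",p+[0,0,dz])))
print("hole mid crop",k([188.3,369.15]))
Z=lambda im,u,v,s,w,h:cv2.warpAffine(im,np.array([[s,0,w/2-u*s],[0,s,h/2-v*s]]),(w,h),flags=cv2.INTER_CUBIC)
cv2.imwrite("pics/s1z.png",Z(s,190,360,10,800,600)[:,:,::-1])
E
```

```text
eef_pos: [519.4, -185.4, 112.7]
force: [-0.4, 0.1, -1.0]
grip_width: 0.29
grip_force: 10.0
[ 519.75409347 -185.62929997  113.50610101]
-50.4 [349.91442692 298.88104105]
-58.4 [358.54499834 322.51593741]
-69.4 [370.22828616 354.51072469]
hole mid crop [383.  391.5]
```

View pics/s1z.png

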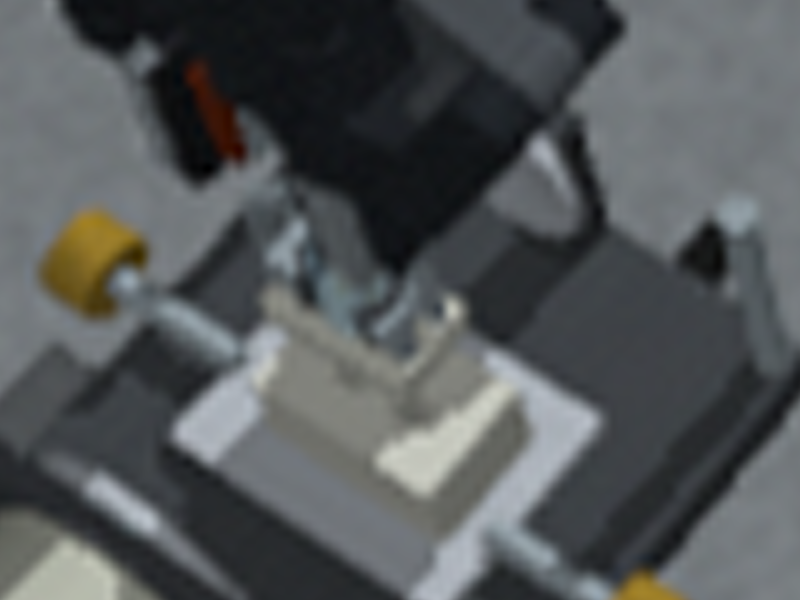

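Scene crop: the lamp hangs just above the socket, with base corners at (265,293), (402,385) and (465,305), parallel to the socket edges. The holes are at about (354,372) and (412,411). Any remaining offset is 1–2 mm, so I feel for the holes with light contact.

```bash
python3 -m jog '[[0,0,0.003,0,0,0,0.0247],[0,0,0.003,0,0,0,0.0247],[0,0,0,0,0,0,0.0247]]' | grep -E "eef|force:"; python3 -m jog '[[0,0,0.001,0,0,0,0.0247],[0,0,0,0,0,0,0.0247]]' | grep -E "eef|force:"; python3 -m jog '[[0,0,0.001,0,0,0,0.0247],[0,0,0,0,0,0,0.0247]]' | grep -E "eef|force:";python3 -m jog '[[0,0,0.001,0,0,0,0.0247],[0,0,0,0,0,0,0.0247]]' | grep -E "eef|force:"; python3 to.py 519.4 -185.5 103
```

```text
eef_pos: [519.7, -185.6, 107.4]
force: [-0.2, -1.3, -1.4]
grip_force: 10.0
eef_pos: [519.7, -185.7, 106.6]
force: [0.1, 0.7, -0.3]
grip_force: 10.0
eef_pos: [519.7, -185.6, 105.5]
force: [0.5, -0.9, -0.1]
grip_force: 10.0
eef_pos: [519.7, -185.6, 104.5]
force: [-0.4, -0.4, -0.6]
grip_force: 10.0
t 15.9 pos [ 519.7  -185.63  104.48] F [-0.43 -0.43 -0.58] w 24.91 gf 10.0 j6 -0.59
tool-y yaw 2.23 tilt z [-1.e-04  1.e-04 -1.e+00]
shift tool mm [ 0.14 -0.29  1.48]
```

```bash
python3 -m jog '[[0,0,0.0007,0,0,0,0.0247],[0,0,0,0,0,0,0.0247]]' | grep -E "eef|force:"; python3 -m jog '[[0,0,0.0007,0,0,0,0.0247],[0,0,0,0,0,0,0.0247]]' | grep -E "eef|force:"; python3 -m jog '[[0,0,0.0007,0,0,0,0.0247],[0,0,0,0,0,0,0.0247]]' | grep -E "eef|force:"
```

```text
eef_pos: [519.7, -185.6, 103.8]
force: [-1.5, 0.7, -0.2]
grip_force: 10.0
eef_pos: [519.7, -185.6, 103.1]
force: [0.1, -0.6, -0.6]
grip_force: 10.0
eef_pos: [519.7, -185.6, 102.4]
force: [0.5, 0.0, -0.4]
grip_force: 10.0
```

```bash
python3 -m jog '[[0,0,0.0008,0,0,0,0.0247],[0,0,0,0,0,0,0.0247]]' | grep -E "eef|force:"; python3 -m jog '[[0,0,0.0008,0,0,0,0.0247],[0,0,0,0,0,0,0.0247]]' | grep -E "eef|force:"
```

```text
eef_pos: [519.7, -185.6, 101.6]
force: [-0.7, 1.0, -0.6]
grip_force: 10.0
eef_pos: [519.7, -185.6, 100.8]
force: [0.6, 0.2, -0.4]
grip_force: 10.0
```

```bash
python3 -m jog '[[0,0,0.0008,0,0,0,0.0247],[0,0,0,0,0,0,0.0247]]' | grep -E "eef|force:"; python3 -m jog '[[0,0,0.0005,0,0,0,0.0247],[0,0,0,0,0,0,0.0247]]' | grep -E "eef|force:|width"
```

```text
eef_pos: [519.7, -185.7, 100.0]
force: [0.1, 0.5, 0.6]
grip_force: 10.0
eef_pos: [519.7, -185.7, 99.5]
force: [-0.5, 0.6, -0.8]
grip_width: 0.289
grip_force: 10.0
```

The pins seem to be in the holes, since there is no contact 4 mm below the face height. Continuing to the contacts.

```bash
python3 -m jog '[[0,0,0.0008,0,0,0,0.0247],[0,0,0,0,0,0,0.0247]]' | grep -E "eef|force:"; python3 -m jog '[[0,0,0.0008,0,0,0,0.0247],[0,0,0,0,0,0,0.0247]]' | grep -E "eef|force:|width";  python3 -m jog '[[0,0,0.0006,0,0,0,0.0247],[0,0,0,0,0,0,0.0247]]' | grep -E "eef|force:|width"
```

```text
eef_pos: [519.7, -185.6, 98.7]
force: [-0.1, 0.1, 0.1]
grip_force: 10.0
eef_pos: [519.7, -185.6, 97.9]
force: [-0.2, -0.4, -0.2]
grip_width: 0.289
grip_force: 10.0
eef_pos: [519.7, -185.6, 97.3]
force: [0.8, 0.0, 0.3]
grip_width: 0.289
grip_force: 10.0
```

```bash
python3 -m jog '[[0,0,0.0008,0,0,0,0.0247],[0,0,0,0,0,0,0.0247]]' | grep -E "eef|force:"; python3 -m jog '[[0,0,0.0008,0,0,0,0.0247],[0,0,0,0,0,0,0.0247]]' | grep -E "eef|force:|width";  python3 to.py
```

```text
eef_pos: [519.7, -185.7, 96.6]
force: [-0.9, 0.1, -0.1]
grip_force: 9.9
eef_pos: [519.7, -185.6, 95.7]
force: [-0.1, 0.7, 0.4]
grip_width: 0.289
grip_force: 9.9
t 18.3 pos [ 519.71 -185.63   95.71] F [-0.09  0.67  0.4 ] w 24.68 gf 9.9 j6 -0.59
tool-y yaw 2.24 tilt z [-1.e-04  0.e+00 -1.e+00]
```

```bash
python3 -m jog '[[0,0,0.0006,0,0,0,0.0247],[0,0,0,0,0,0,0.0247]]' | grep -E "eef|force:"; python3 -m jog '[[0,0,0.0006,0,0,0,0.0247],[0,0,0,0,0,0,0.0247]]' | grep -E "eef|force:|width"; python3 -m jog '[[0,0,0.0006,0,0,0,0.0247],[0,0,0,0,0,0,0.0247]]' | grep -E "eef|force:|width"
```

```text
eef_pos: [519.7, -185.6, 95.1]
force: [-1.2, -0.2, -0.6]
grip_force: 9.9
eef_pos: [519.7, -185.6, 94.5]
force: [-0.6, -0.1, -0.3]
grip_width: 0.29
grip_force: 9.9
eef_pos: [519.7, -185.6, 93.9]
force: [0.1, 0.4, -0.4]
grip_width: 0.289
grip_force: 9.9
```

Run:
```python
from h import *
a=cv2.imread("pics/s1.png");b=snap("scene","s2")[:,:,::-1].copy()
p=sense()["eef_pos"];print(p)
print("expected shift",proj("scene",p+[0,0,-50.4])-proj("scene",np.array([519.75,-185.63,113.5-50.4])))
def tm(lbl,x0,y0,x1,y1):
    k=8;A=cv2.resize(a,None,fx=k,fy=k,interpolation=cv2.INTER_CUBIC);B=cv2.resize(b[y0-15:y1+20,x0-15:x1+15],None,fx=k,fy=k,interpolation=cv2.INTER_CUBIC)
    r=cv2.matchTemplate(B,A[y0*k:y1*k,x0*k:x1*k],cv2.TM_CCOEFF_NORMED);_,m,_,l=cv2.minMaxLoc(r);print(lbl,m,np.array(l)/k-15)
# crop(10x, centre 190,360 -> 400,300): u=150+px/10, v=330+py/10
tm("jaw+base",176,350,197,369);tm("base left",175,357,186,366);tm("fingers",170,336,195,352);tm("socket",168,372,200,384)
print(b[358:376,174:200].mean(2).astype(int))
```

```text
[ 519.72066897 -185.65166751   93.93894196]
expected shift [2.06686342 5.72517225]
jaw+base 0.8588943481445312 [2.125 5.5  ]
base left 0.5483304858207703 [9.   1.75]
fingers 0.8818430304527283 [2.75  6.625]
socket 0.9229854345321655 [0.125 0.125]
[[ 65  68  66  78  75  69  98 164 134  66  75  80  76  76  46  23  19  23
   21  23  20  20  20  20  32  42]
 [ 68  67  64  71  78  70 121 155 152  81  75  82  76  74  55  29  22  20
   20  22  18  19  19  30  42  45]
 [ 67  66  64  65  77  73 133 147 121  86  71  81  77  74  63  32  19  20
   19  15  19  27  33  42  44  43]
 [ 65  63  61  84 102 105 146 138  87  98  61  75  81  76  75  46  23  19
   18  14  39  50  45  43  44  42]
 [ 62  61  81 137 156 127 131 143  95  96  59  69  82  76  75  58  33  18
   16  28  69  82  66  45  41  43]
 [ 63  81 137 173 182 120  88 129  87  73  77  84  85  78  74  67  60  40
   39  61  81  95 101  79  54  42]
 [103 136 174 181 165 132 106  98  64  53  93 113 102  88  75  75  95  69
   67  97  87  80 109 111  94  65]
 [120 158 175 181 141 129 131 116  71  44  90 114 114 109  91  81 100  74
   81 115  92  7
[... 409 characters left out ...]
65 110 100
   90  86 120 151 142 107 135 187]
 [178 181 136 111 118 125 128 126 120 115 116 125 128 131 111  74  87  88
   83  71 138 167 111 121 186 198]
 [179 181 146 113 107 115 122 126 128 125 121 110 118 123 134 111 114 102
   85  98 150 111 107 170 194 192]
 [181 165 124 108 108 108 111 118 125 128 129 123 115 111 126 128 133 124
  143 143 116 112 155 191 192 158]
 [166 126 115 114 110 109 109 108 115 121 127 129 126 121 115 117 125 128
  174 141 107 155 192 199 167 111]
 [126 115 117 118 115 111 109 108 108 110 120 125 128 129 126 120 112 118
  125  99 140 189 198 180 130 100]
 [113 117 117 118 118 117 113 110 108 109 108 116 121 127 128 128 123 114
  111 121 184 198 186 132 100  98]]
```

```bash
python3 -m jog '[[0,0,0.0005,0,0,0,0.0247],[0,0,0,0,0,0,0.0247]]' | grep -E "eef|force:"; python3 -m jog '[[0,0,0.0005,0,0,0,0.0247],[0,0,0,0,0,0,0.0247]]' | grep -E "eef|force:|width"
```

```text
eef_pos: [519.7, -185.7, 93.5]
force: [-1.0, 0.4, 0.2]
grip_force: 9.8
eef_pos: [519.8, -185.7, 93.1]
force: [-0.2, -0.6, 1.6]
grip_width: 0.291
grip_force: 9.7
```

```bash
python3 -m jog '[[0,0,0.0005,0,0,0,0.0247],[0,0,0,0,0,0,0.0247]]' | grep -E "eef|force:"; python3 -m jog '[[0,0,0.0004,0,0,0,0.0247],[0,0,0,0,0,0,0.0247]]' | grep -E "eef|force:|width"
```

```text
eef_pos: [520.0, -185.8, 93.0]
force: [-0.7, 0.2, 6.1]
grip_force: 9.6
eef_pos: [520.1, -186.0, 92.9]
force: [-1.8, 0.2, 8.3]
grip_width: 0.291
grip_force: 9.4
```

```bash
python3 -m jog '[[0,0,0,0,0,0,0.0247],[0,0,0,0,0,0,0.0247]]' | grep -E "eef|force:"; python3 -m jog '[[0,0,0.0004,0,0,0,0.0247],[0,0,0,0,0,0,0.0247]]' | grep -E "eef|force:|width"; python3 to.py
```

```text
eef_pos: [520.1, -185.9, 92.9]
force: [-0.9, 0.9, 8.3]
grip_force: 9.4
eef_pos: [520.3, -186.0, 92.7]
force: [-1.5, -0.6, 8.8]
grip_width: 0.294
grip_force: 9.3
t 20.15 pos [ 520.27 -186.01   92.74] F [-1.52 -0.63  8.83] w 25.11 gf 9.3 j6 -0.59
tool-y yaw 2.24 tilt z [ 0.0018 -0.0011 -1.    ]
```

```bash
python3 -m jog '[[0,0,-0.002,0,0,0,0.0247],[0,0,0,0,0,0,0.0247],[0,0,0,0,0,0,0.0247]]' | grep -E "eef|force:"; for s in 1; do python3 -m jog '[[0.001,0,0,0,0,0,0.0247],[0,0,0,0,0,0,0.0247]]' | grep -E "eef|force:"; python3 -m jog '[[-0.002,0,0,0,0,0,0.0247],[0,0,0,0,0,0,0.0247]]' | grep -E "eef|force:"; python3 -m jog '[[0.001,0.001,0,0,0,0,0.0247],[0,0,0,0,0,0,0.0247]]' | grep -E "eef|force:"; python3 -m jog '[[0,-0.002,0,0,0,0,0.0247],[0,0,0,0,0,0,0.0247]]' | grep -E "eef|force:"; python3 -m jog '[[0,0.001,0,0,0,0,0.0247],[0,0,0,0,0,0,0.0247]]' | grep -E "eef|force:|width"; done
```

```text
eef_pos: [519.8, -185.7, 93.6]
force: [0.3, 0.2, 0.5]
grip_force: 9.8
eef_pos: [519.7, -184.6, 93.6]
force: [0.1, -0.0, 0.4]
grip_force: 9.9
eef_pos: [519.7, -186.7, 93.6]
force: [-0.0, 0.9, -0.4]
grip_force: 9.9
eef_pos: [520.6, -185.5, 93.5]
force: [-1.3, -0.7, -0.6]
grip_force: 9.9
eef_pos: [518.7, -185.7, 93.7]
force: [1.2, -0.2, -1.5]
grip_force: 10.0
eef_pos: [519.7, -185.6, 93.6]
force: [0.2, 0.5, -1.4]
grip_width: 0.289
grip_force: 10.0
```

```bash
python3 -m jog '[[0,0.001,0,0,0,0,0.0247],[0,0.001,0,0,0,0,0.0247],[0,0,0,0,0,0,0.0247]]' | grep -E "eef|force:";  python3 -m jog '[[0,-0.002,0,0,0,0,0.0247],[0,-0.002,0,0,0,0,0.0247],[0,0,0,0,0,0,0.0247]]' | grep -E "eef|force:"; python3 -m jog '[[0,0.002,0,0,0,0,0.0247],[0.002,0,0,0,0,0,0.0247],[0,0,0,0,0,0,0.0247]]' | grep -E "eef|force:|width";  python3 -m jog '[[-0.002,0,0,0,0,0,0.0247],[-0.002,0,0,0,0,0,0.0247],[0,0,0,0,0,0,0.0247]]' | grep -E "eef|force:"; python3 -m jog '[[0.002,0,0,0,0,0,0.0247],[0,0,0,0,0,0,0.0247]]' | grep -E "eef|force:|width"; python3 to.py
```

```text
eef_pos: [521.7, -185.6, 93.7]
force: [-2.1, -0.6, -0.7]
grip_force: 9.8
eef_pos: [517.8, -185.8, 93.8]
force: [0.2, 0.1, -0.6]
grip_force: 10.0
eef_pos: [519.7, -183.5, 93.7]
force: [0.4, -0.5, -0.6]
grip_width: 0.289
grip_force: 9.9
eef_pos: [519.8, -187.8, 93.6]
force: [-0.4, 1.2, -0.9]
grip_force: 9.9
eef_pos: [519.7, -185.5, 93.7]
force: [-0.8, -0.2, -1.2]
grip_width: 0.291
grip_force: 9.9
t 22.85 pos [ 519.71 -185.51   93.66] F [-0.83 -0.21 -1.17] w 24.82 gf 9.9 j6 -0.59
tool-y yaw 2.25 tilt z [-1.e-04 -1.e-04 -1.e+00]
```

```bash
python3 -c "
from h import *
snap('scene','c0')"; python3 -m jog '[[0,0.0015,0,0,0,0,0.0247],[0,0.0015,0,0,0,0,0.0247],[0,0,0,0,0,0,0.0247]]' | grep -E "eef|force:"
python3 - <<'E'
from h import *
b=snap("scene","c1")[:,:,::-1].copy();a=cv2.imread("pics/c0.png")
p=sense()["eef_pos"]
print("exp",proj("scene",p+[0,0,-50])-proj("scene",p+[-3,0,-50]))
def tm(lbl,a,b,x0,y0,x1,y1):
    k=8;A=cv2.resize(a[y0-10:y1+10,x0-10:x1+10],None,fx=k,fy=k,interpolation=cv2.INTER_CUBIC);B=cv2.resize(b[y0-20:y1+20,x0-20:x1+20],None,fx=k,fy=k,interpolation=cv2.INTER_CUBIC)
    r=cv2.matchTemplate(B,A[10*k:-10*k,10*k:-10*k],cv2.TM_CCOEFF_NORMED);_,m,_,l=cv2.minMaxLoc(r);print(lbl,round(m,3),np.array(l)/k-20)
# s1 locations +(2,5.7): base: crop s1 265..465,290..400 -> u176-197,v359-370 => now 178-199, 364-376
tm("base",a,b,178,364,199,376);tm("jaws",a,b,177,352,198,365);tm("fingers",a,b,166,338,190,354)
s1=cv2.imread("pics/s1.png")
tm("s1->c0 base",s1,a,176,358,197,370);tm("s1->c0 jaws",s1,a,175,346,196,360)
# column profile through base bottom corner, difference from the empty scene
s0=cv2.imread("pics/scene0.png")
d=np.abs(a.astype(int)-s0).sum(2);print((d[356:385,172:204]>45).astype(int))
d=np.abs(s1.astype(int)-s0).sum(2);print((d[350:378,172:204]>45).astype(int))
E
```

```text
eef_pos: [522.7, -185.6, 93.8]
force: [-2.6, -0.2, 1.5]
grip_force: 9.4
exp [1.4465991  1.01504432]
base 0.893 [0.625 0.25 ]
jaws 0.958 [1.  0.5]
fingers 0.99 [1.5 1. ]
s1->c0 base 0.607 [ 4.625 -5.625]
s1->c0 jaws 0.857 [2.125 5.75 ]
[[0 0 0 0 0 1 1 1 1 1 1 1 1 1 1 1 1 1 1 1 1 1 1 1 1 1 1 1 1 0 0 0]
 [0 0 0 0 0 0 0 0 0 0 1 1 1 1 1 1 1 1 1 1 1 1 1 1 1 1 1 1 0 0 0 0]
 [0 0 0 0 0 1 0 0 0 0 0 1 1 1 1 1 1 1 1 1 1 1 1 1 1 1 1 0 0 0 0 0]
 [0 0 0 0 0 0 1 1 1 1 1 1 1 1 1 1 1 1 1 1 1 1 1 1 1 1 0 0 0 0 0 0]
 [0 0 0 0 0 0 1 1 1 1 1 1 1 1 1 1 1 1 1 1 1 1 1 1 0 0 0 0 0 0 0 0]
 [0 0 0 0 0 0 1 1 1 0 1 1 1 1 1 1 1 1 1 1 1 1 1 1 0 0 0 0 0 0 0 0]
 [0 0 0 0 0 0 1 1 1 0 1 1 1 1 1 1 1 1 1 1 1 1 1 0 0 0 0 0 0 0 0 0]
 [0 0 0 0 0 0 0 1 1 0 1 1 1 1 1 1 1 1 1 1 1 1 1 1 0 0 0 0 0 0 0 0]
 [0 0 0 0 0 0 0 0 1 1 1 1 1 0 1 1 1 1 1 1 1 1 1 1 1 0 0 0 0 0 0 0]
 [0 0 0 0 0 0 0 0 0 0 1 1 1 0 0 1 1 1 1 1 1 0 1 1 1 0 0 0 0 0 0 0]
 [0 0 0 0 0 0 0 0 0 0 1 1 1 0 0 0 1 1 1 1 0 0 1 1 1 1 1 0 0 0 0 0]
 [0 0 0 0 0 0 0 0 0 0 0 0 0 1 1 0 1 1 1 0 0 1 1 1 0 1 0 0 0 0 0 0]
 [0 0 0 0 0 0 0 0 1 0 0 0 1 1 1 0 1 1 1 1 1 1 1 1 0 0 0 0 0 0
[... 2255 characters left out ...]
 0 1 1 1 0 0 0 0 0 0 0 0 0 0]
 [0 0 0 0 0 0 0 0 0 0 0 0 0 0 0 0 0 0 0 1 1 0 0 0 0 0 0 0 0 0 0 0]
 [0 0 0 0 0 0 0 0 0 0 0 0 0 0 0 0 0 1 0 1 0 0 0 0 0 0 0 0 0 0 0 0]
 [0 0 0 0 0 0 0 0 0 0 0 0 0 0 0 0 0 0 0 0 0 0 0 0 0 0 0 0 0 0 0 0]
 [0 0 0 0 0 0 0 0 0 0 0 0 0 0 0 0 0 0 0 0 0 0 0 0 0 0 0 0 0 0 0 0]
 [0 0 0 0 0 0 0 0 0 0 0 0 0 0 0 0 0 0 0 0 0 0 0 0 0 0 0 0 0 0 0 0]
 [0 0 0 0 0 0 0 0 0 0 0 0 0 0 0 0 0 0 0 0 0 0 0 0 0 0 0 0 0 0 0 0]
 [0 0 0 0 0 0 0 0 0 0 0 0 0 0 1 0 0 0 0 0 0 0 0 0 0 0 0 0 0 0 0 0]
 [0 0 0 0 0 0 0 0 0 0 0 0 0 0 1 1 0 0 0 0 0 0 0 0 0 0 0 0 0 0 0 0]
 [0 0 0 0 0 0 0 0 0 0 0 0 0 0 0 1 0 0 0 0 0 0 0 0 0 0 0 0 0 0 0 0]
 [0 0 0 0 0 0 0 0 0 0 0 0 0 0 0 0 0 0 0 0 0 0 0 0 0 0 0 0 0 0 0 0]]
```

The lateral test settles it. When I displaced the gripper 3 mm, the fingers moved (1.5,1.0) px but the lamp's base only (0.6,0.25) px, so the pins are in the holes. The base height also matches the socket face. I re-centre and press a little harder to make sure it is fully home.

```bash
python3 -m jog '[[0,-0.002,0,0,0,0,0.0245],[0.0003,-0.0014,0,0,0,0,0.0245],[0,0,0,0,0,0,0.0245]]' | grep -E "eef|force|width"; python3 -m jog '[[0,0,0.001,0,0,0,0.0245],[0,0,0,0,0,0,0.0245]]' | grep -E "eef|force|width"; python3 -m jog '[[0,0,0.0006,0,0,0,0.0245],[0,0,0,0,0,0,0.0245]]' | grep -E "eef|force|width";  python3 -m jog '[[0,0,0.0006,0,0,0,0.0245],[0,0,0,0,0,0,0.0245]]' | grep -E "eef|force|width"
```

```text
eef_pos: [519.4, -185.3, 93.7]
force: [0.1, 0.1, -0.6]
grip_width: 0.29
grip_force: 10.2
eef_pos: [519.6, -185.5, 93.0]
force: [-0.4, -0.7, 2.1]
grip_width: 0.29
grip_force: 10.0
eef_pos: [519.8, -185.7, 92.9]
force: [-1.3, -0.4, 6.6]
grip_width: 0.29
grip_force: 9.7
eef_pos: [520.0, -185.8, 92.7]
force: [-0.7, 0.3, 9.3]
grip_width: 0.291
grip_force: 9.5
```

```bash
python3 -m jog '[[0,0,0,0,0,0,0.0242],[0,0,0,0,0,0,0.0242]]' | grep -E "eef|force|width"; python3 -m jog '[[0,0,0.0006,0,0,0,0.0242],[0,0,0,0,0,0,0.0242]]' | grep -E "eef|force|width"; python3 -m jog '[[0,0,0.0006,0,0,0,0.0242],[0,0,0,0,0,0,0.0242]]' | grep -E "eef|force|width"
```

```text
eef_pos: [520.0, -185.8, 92.7]
force: [-0.8, 0.3, 10.0]
grip_width: 0.286
grip_force: 11.5
eef_pos: [520.3, -185.9, 92.5]
force: [-1.5, 0.8, 13.0]
grip_width: 0.284
grip_force: 11.2
eef_pos: [520.4, -186.0, 92.2]
force: [-1.1, 0.4, 14.7]
grip_width: 0.288
grip_force: 11.0
```

Run:
```python
from h import *
np.set_printoptions(precision=1,suppress=True)
th=np.radians(2.3);yv=np.array([np.cos(th),np.sin(th),0]);xv=np.array([yv[1],-yv[0],0])
def cor(c,z,n):
    for l,a,b in(("left",-14,8),("bottom",14,8),("right",14,-8),("far",-14,-8)):
        q=np.array([c[0],c[1],z])+a*yv+b*xv
        print(n,l,"top",proj("scene",q)+[.65,.5],"bot",proj("scene",q-[0,0,8])+[.65,.5])
    print(n,"glass foot",proj("scene",[*c,z])+[.65,.5],"glass top",proj("scene",[*c,z+23])+[.65,.5])
cor((519.7,-185.6),62.7,"s1")
s1=cv2.imread("pics/s1.png").mean(2).astype(int);s0=cv2.imread("pics/scene0.png").mean(2).astype(int)
print("s1 gray rows 355-373, cols 174-202");print(s1[355:374,174:203])
c2=snap("scene","c2").mean(2).astype(int);print("c2 rows 358-378");print(c2[358:379,174:203])
cor((519.5,-185.4),42,"home");cor((519.5,-185.4),48,"6 up")
```

```text
s1 left top [175.2 360. ] bot [176.1 362.4]
s1 bottom top [189.4 369.1] bot [190.2 371.4]
s1 right top [196.1 361. ] bot [196.9 363.3]
s1 far top [182. 352.] bot [182.9 354.4]
s1 glass foot [185.7 360.5] glass top [183.1 353.5]
s1 gray rows 355-373, cols 174-202
[[ 52  63  77 122 152 140  83  75  54  76  80  75  76  45  21  20  19  14
   41  63  66  66  66  67  66  69  61  46  43]
 [ 64  66  74 129 141 144  87  91  63  76  80  75  75  58  31  17  14  36
   70  70  66  66  67  67  68  61  46  43  44]
 [ 66  66  70  88 100 133  82  75  74  95  91  77  73  68  65  42  22  68
   84  81  67  66  66  68  61  46  43  44  43]
 [ 67  68  63  88  92  92  52  54  94 117 103  86  72  77  99  70  58  95
   87  84  71  67  66  62  47  42  44  43  43]
 [ 67  65  78 114 119 104  56  40  99 116 110 102  90  89 105  76  76 115
   94  83  88  82  61  44  43  44  44  42  43]
 [ 67  63  94 130 133 127  79  43  89 114 117 114 100  89  84  59 102 112
   90  81  94 146 102  50  42  42  43  44  43]
 [ 65  63  75 123 127 133 110  94  96 113 118  98  74  58  59  92 131 104
   95  82  75 184 139  62  40  44  44
[... 3800 characters left out ...]
118 119 118 116 113 110 109 108 108 115 120 125 150
  190 197 192 146 104  98  98  97 110 148 178]
 [107 116 117 117 117 116 118 119 118 118 115 111 109 108 108 110 116 178
  197 191 160 110  97  99  98 101 145 173 180]]
home left top [177.6 365.9] bot [178.5 368.2]
home bottom top [191.6 374.9] bot [192.4 377.1]
home right top [198.2 366.8] bot [198.9 369.1]
home far top [184.3 358. ] bot [185.1 360.3]
home glass foot [187.9 366.4] glass top [185.4 359.6]
6 up left top [176.9 364.2] bot [177.8 366.5]
6 up bottom top [190.9 373.2] bot [191.8 375.4]
6 up right top [197.6 365.1] bot [198.4 367.4]
6 up far top [183.6 356.2] bot [184.5 358.6]
6 up glass foot [187.2 364.6] glass top [184.8 357.8]
```

```bash
python3 -m jog '[[0,0,-0.0022,0,0,0,0.0242],[0,0,0,0,0,0,0.0242]]' | grep -E "eef|force|width"; python3 -m jog '[[0,0,0,0,0,0,0.0232],[0,0,0,0,0,0,0.0222],[0,0,0,0,0,0,0.0212]]' | grep -E "eef|force|width"; python3 -m jog '[[0,0,0,0,0,0,0.0203],[0,0,0,0,0,0,0.0201],[0,0,0,0,0,0,0.0201]]' | grep -E "eef|force|width"
```

```text
eef_pos: [519.5, -185.5, 92.7]
force: [1.2, -0.1, 1.4]
grip_width: 0.287
grip_force: 11.8
eef_pos: [519.1, -185.3, 92.3]
force: [-1.6, -0.1, 3.5]
grip_width: 0.257
grip_force: 23.4
eef_pos: [519.2, -185.2, 92.2]
force: [-0.7, 0.1, -0.3]
grip_width: 0.242
grip_force: 24.4
```

```bash
python3 -m jog '[[0,0,-0.002,0,0,0,0.0201],[0,0,-0.004,0,0,0,0.0201],[0,0,-0.006,0,0,0,0.0201],[0,0,-0.01,0,0,0,0.0201],[0,0,-0.015,0,0,0,0.0201]]' | grep -E "eef|force|width"; python3 -m jog '[[0,0,-0.02,0,0,0,0.0201],[0,0,-0.02,0,0,0,0.0201],[0,0,0,0,0,0,0.022],[0,0,0,0,0,0,0.0248]]' | grep -E "eef|force|width"; python3 to.py 560 60 170 85
python3 - <<'E'
from h import *
s=snap("scene","r1");t=snap("top","r1t")
a=cv2.imread("pics/scene0.png");d=np.abs(a.astype(int)-s[:,:,::-1]).sum(2)
print((d[350:380,172:204]>45).astype(int))
E
```

```text
eef_pos: [519.2, -185.3, 130.1]
force: [0.3, 0.2, -0.1]
grip_width: 0.245
grip_force: 24.3
eef_pos: [519.3, -185.3, 169.6]
force: [-0.1, 0.6, -1.0]
grip_width: 0.292
grip_force: 14.2
t 26.5 pos [ 519.28 -185.33  169.58] F [-0.12  0.59 -0.96] w 24.98 gf 14.2 j6 -0.59
tool-y yaw 2.24 tilt z [ 4.e-04 -3.e-04 -1.e+00]
shift tool mm [243.56  50.27  -0.47]
turn rz -1.4445
[[0 0 0 0 0 0 0 0 0 0 0 0 0 0 0 0 0 0 0 0 0 0 0 0 0 0 0 0 0 0 0 0]
 [0 0 0 0 0 0 0 0 0 0 0 0 0 0 0 0 0 0 0 0 0 0 0 0 0 0 0 0 0 0 0 0]
 [0 0 0 0 0 0 0 0 0 0 0 0 0 0 0 0 0 0 0 0 0 0 0 0 0 0 0 0 0 0 0 0]
 [0 0 0 0 0 0 0 0 0 0 0 0 0 0 0 0 0 0 0 0 0 0 0 0 0 0 0 0 0 0 0 0]
 [0 0 0 0 0 0 0 0 0 0 0 0 0 0 0 0 0 0 0 0 0 0 0 0 0 0 0 0 0 0 0 0]
 [0 0 0 0 0 0 0 0 0 0 0 0 0 0 0 0 0 0 0 0 0 0 0 0 0 0 0 0 0 0 0 0]
 [0 0 0 0 0 0 0 0 0 0 0 0 0 0 0 0 0 0 0 0 0 0 0 0 0 0 0 0 0 0 0 0]
 [0 0 0 0 0 0 0 0 0 0 0 0 0 0 0 0 0 0 0 0 0 0 0 0 0 0 0 0 0 0 0 0]
 [0 0 0 0 0 0 0 0 0 0 0 0 0 1 1 1 0 0 0 0 0 0 0 0 0 0 0 0 0 0 0 0]
 [0 0 0 0 0 0 0 0 0 0 0 0 1 1 1 1 1 0 0 0 0 0 0 0 0 0 0 0 0 0 0 0]
 [0 0 0 0 0 0 0 0 0 0 0 0 1 1 1 1 1 0 0 0 0 0 0 0 0 0 0 0 0 0
[... 579 characters left out ...]
 1 1 1 1 1 1 1 1 0 0 0 0 0 0]
 [0 0 0 0 0 0 0 0 0 0 0 0 0 0 0 0 1 1 1 1 1 1 1 1 1 1 0 0 0 0 0 0]
 [0 0 0 0 0 0 0 0 0 0 0 0 0 0 0 0 1 1 1 1 1 1 1 1 1 0 0 0 0 0 0 0]
 [0 0 0 0 0 0 0 0 0 0 0 0 0 0 0 0 1 1 1 1 1 1 1 1 1 0 0 0 0 0 0 0]
 [0 0 0 0 0 0 0 0 0 0 0 0 0 0 0 0 1 0 1 1 1 1 1 1 0 0 0 0 0 0 0 0]
 [0 0 0 0 0 0 0 0 0 0 0 0 0 0 1 0 0 1 1 1 1 1 1 0 0 0 0 0 0 0 0 0]
 [0 0 0 0 0 0 0 0 0 0 0 0 0 0 1 1 1 1 1 1 1 1 0 0 0 0 0 0 0 0 0 0]
 [0 0 0 0 0 0 0 0 0 0 0 0 0 0 0 1 1 1 1 1 1 1 0 0 0 0 0 0 0 0 0 0]
 [0 0 0 0 0 0 0 0 0 0 0 0 0 0 0 0 1 1 1 1 0 0 0 0 0 0 0 0 0 0 0 0]
 [0 0 0 0 0 0 0 0 0 0 0 0 0 0 0 0 0 0 1 0 0 0 0 0 0 0 0 0 0 0 0 0]
 [0 0 0 0 0 0 0 0 0 0 0 0 0 0 0 0 0 0 0 0 0 0 0 0 0 0 0 0 0 0 0 0]]
```

```bash
python3 -m jog '[[0.0405,0.0083,0,0,0,0,0.0248],[0.0405,0.0083,0,0,0,0,0.0248],[0.0405,0.0083,0,0,0,0,0.0248],[0.0405,0.0083,0,0,0,0,0.0248],[0.0405,0.0083,0,0,0,0,0.0248]]' | grep -E "eef"
python3 - <<'E'
from h import *
np.set_printoptions(precision=1,suppress=True,linewidth=200)
s=snap("scene","r2");t=snap("top","r2t")
for n,f0,im in(("scene","scene0",s),("top","top0",t)):
    a=cv2.imread(f"pics/{f0}.png")
    for lbl,I,(x0,y0,x1,y1) in(("block",a,(326,292,348,314) if n=="scene" else (352,190,372,208)),("socket",im[:,:,::-1],(176,352,204,380) if n=="scene" else (462,252,486,276))):
        k=6;c=cv2.resize(np.ascontiguousarray(I[y0:y1,x0:x1]),None,fx=k,fy=k,interpolation=cv2.INTER_CUBIC);h=cv2.cvtColor(c,cv2.COLOR_BGR2HSV)
        m=((h[...,0]>85)&(h[...,0]<115)&(h[...,1]>28)&(h[...,2]>75)).astype(np.uint8)
        cs=[q for q in cv2.findContours(m,0,2)[0] if cv2.contourArea(q)>150]
        for q in cs:
            M=cv2.moments(q);x,y,w,hh=cv2.boundingRect(q);print(n,lbl,"ctr",M["m10"]/M["m00"]/k+x0-.5,M["m01"]/M["m00"]/k+y0-.5,"box",x/k+x0-.5,y/k+y0-.5,w/k,hh/k)
for l,p in(("block lamp_top",[647,41.2,28]),("home lamp_top",[519.5,-185.4,42]),("6up",[519.5,-185.4,48])): print(l,proj("scene",p),proj("top",p))
print("r2 gray");print(s[354:380,174:203].mean(2).astype(int))
print("r2t gray");print(t[250:278,460:490].mean(2).astype(int))
E
```

```text
eef_pos: [552.6, 20.3, 168.6]
scene block ctr 336.62096460521195 308.269901465059 box 333.5 302.3333333333333 6.166666666666667 9.166666666666666
scene socket ctr 186.96295359598344 362.4195938477678 box 182.5 356.1666666666667 9.0 12.833333333333334
top socket ctr 473.98293963254594 262.52478856809563 box 472.8333333333333 261.0 2.5 3.3333333333333335
top socket ctr 478.02887716212257 261.2295514511873 box 476.1666666666667 259.1666666666667 3.3333333333333335 4.0
block lamp_top [336.1 308. ] [361.6 200.7]
home lamp_top [187.2 365.9] [476.  262.9]
6up [186.6 364.1] [476.9 262.4]
r2 gray
[[ 40  52  66  68  69  69  68  67  63  88  95  72  65  65  65  66  67  67  66  66  65  67  67  66  69  68  69  62  44]
 [ 53  65  68  70  69  68  67  62  85 143 156 123  84  64  63  66  66  66  65  66  67  66  66  67  68  69  63  48  42]
 [ 65  69  70  69  67  65  64  69 136 179 187 174 145 104  68  62  64  66  65  66  67  67  68  69  68  62  47  44  44]
 [ 67  68  70  69  66  64  71 125 174 182 173 180 187 164 121  83  65  63  64  66  67  67  68  69  63  47  43  44  44]
 [ 68  70  67  67  65  71 126
[... 5343 characters left out ...]
 92 108 109 110 109 109 110 109 105 118 121 126 110  80  53  47  47  47  44  46  46]
 [ 78  73 110 155 159 158 156 128  94  95 100 100  95  94  94  94  93  94 103 113 113 108  82  52  48  46  46  48  47  48]
 [ 63  68 106 153 159 158 159 151 144 144 143 141 116 110 110 105 106 105 108 111 110 106  81  52  47  46  47  46  49  57]
 [ 63  68 105 154 158 157 159 160 158 158 157 157 149 146 144 120 114 116 116 116 115 112  83  53  46  49  57  59  58  61]
 [ 62  69 101 153 159 158 159 161 160 161 160 157 159 156 157 148 148 150 149 148 148 143 105  60  48  57  60  60  62  63]
 [ 63  67  99 152 158 159 159 160 158 161 160 157 158 158 159 156 158 158 160 160 158 154 124  67  50  60  62  62  62  63]]
```

Measurements after release: in the top view the base's top-face centre is at (475.2,262.3), against (475.5,262.9) expected at home and (476.4,262.4) if it stood 6 mm proud. The gripper height under load puts the base at 34.1 mm, so the lamp reads as home. I go to the stand and touch its floor as a check on the tip offset.

```bash
python3 to.py 496.6 299.8 150 85
```

```text
t 27.2 pos [552.65  22.8  168.56] F [-0.08 -1.15 -0.04] w 24.99 gf 14.3 j6 -0.22
tool-y yaw 2.51 tilt z [-0.0015  0.0012 -1.    ]
shift tool mm [279.16 -43.85  18.99]
turn rz -1.4398
```

```bash
(python3 -m jog '[[0.0398,-0.0063,0,0,0,0,0.0248],[0.0398,-0.0063,0,0,0,0,0.0248],[0.0398,-0.0063,0,0,0,0,0.0248],[0.0398,-0.0063,0,0,0,0,0.0248],[0.0398,-0.0063,0,0,0,0,0.0248]]'; python3 -m jog '[[0.0398,-0.0063,0,0,0,0,0.0248],[0.0398,-0.0063,0,0,0,0,0.0248],[0,0,0,0,0,-0.131,0.0248],[0,0,0,0,0,-0.131,0.0248],[0,0,0,0,0,-0.131,0.0248]]'; python3 -m jog '[[0,0,0,0,0,-0.131,0.0248],[0,0,0,0,0,-0.131,0.0248],[0,0,0,0,0,-0.131,0.0248],[0,0,0,0,0,-0.131,0.0248],[0,0,0,0,0,-0.131,0.0248]]'; python3 -m jog '[[0,0,0,0,0,-0.131,0.0248],[0,0,0,0,0,-0.131,0.0248],[0,0,0,0,0,-0.131,0.0248],[0,0,0,0,0,0,0.0248]]') | grep eef; python3 to.py 496.6 299.8 75 85
```

```text
eef_pos: [513.0, 217.1, 168.7]
eef_pos: [497.7, 295.0, 168.5]
eef_pos: [497.9, 294.6, 168.5]
eef_pos: [497.9, 294.7, 168.6]
t 29.1 pos [497.92 294.69 168.64] F [ 0.72  0.04 -1.04] w 24.86 gf 14.2 j6 -1.15
tool-y yaw 84.83 tilt z [-1.4e-03 -6.0e-04 -1.0e+00]
shift tool mm [ 1.64  5.04 93.64]
turn rz -0.0029
```

```bash
python3 -m jog '[[0.0016,0.005,0.02,0,0,0,0.0248],[0,0,0.025,0,0,0,0.0248],[0,0,0.02,0,0,0,0.0248],[0,0,0.009,0,0,0,0.0248],[0,0,0,0,0,0,0.0248]]' | grep -E "eef|force"; python3 to.py 496.6 299.8 75 84.8
python3 - <<'E'
from h import *
s=snap("scene","p1");a=cv2.imread("pics/g2.png")
p=sense()["eef_pos"];print("exp",proj("scene",p)-proj("scene",[496.92,299.94,160.79]))
k=8;x0,y0,x1,y1=338,138,360,152
A=cv2.resize(a[y0:y1,x0:x1],None,fx=k,fy=k,interpolation=cv2.INTER_CUBIC)
b=s[:,:,::-1];B=cv2.resize(np.ascontiguousarray(b[y0-10:y1+50,x0-20:x1+20]),None,fx=k,fy=k,interpolation=cv2.INTER_CUBIC)
_,m,_,l=cv2.minMaxLoc(cv2.matchTemplate(B,A,cv2.TM_CCOEFF_NORMED));print("jaw shift",m,np.array(l)/k-[20,10])
E
```

```text
eef_pos: [496.4, 300.0, 94.3]
force: [0.4, 0.3, 1.1]
grip_force: 14.2
t 29.6 pos [496.4  299.97  94.35] F [0.42 0.32 1.1 ] w 24.73 gf 14.2 j6 -1.14
tool-y yaw 84.67 tilt z [-2.4e-03 -9.0e-04 -1.0e+00]
shift tool mm [-0.26 -0.13 19.35]
turn rz -0.0023
exp [-1.3114766  25.71617146]
jaw shift 0.5930094122886658 [7.   4.75]
```

```bash
python3 -m jog '[[0,0,0.004,0,0,0,0.0248],[0,0,0.004,0,0,0,0.0248],[0,0,0.003,0,0,0,0.0248],[0,0,0,0,0,0,0.0248]]' | grep -E "eef|force:"; python3 -m jog '[[0,0,0.004,0,0,0,0.0248],[0,0,0.004,0,0,0,0.0248],[0,0,0.004,0,0,0,0.0248],[0,0,0,0,0,0,0.0248]]' | grep -E "eef|force:";  python3 -m jog '[[0,0,0.003,0,0,0,0.0248],[0,0,0.003,0,0,0,0.0248],[0,0,0,0,0,0,0.0248]]' | grep -E "eef|force:"
```

```text
eef_pos: [496.7, 300.3, 84.2]
force: [0.6, -0.1, 0.1]
grip_force: 14.2
eef_pos: [496.5, 300.3, 71.8]
force: [0.1, 0.7, -2.0]
grip_force: 14.2
eef_pos: [496.6, 300.3, 66.0]
force: [0.4, -0.6, -1.7]
grip_force: 14.2
```

```bash
python3 -m jog '[[0,0,0.003,0,0,0,0.0248],[0,0,0.002,0,0,0,0.0248],[0,0,0,0,0,0,0.0248]]' | grep -E "eef|force:"; python3 -m jog '[[0,0,0.001,0,0,0,0.0248],[0,0,0,0,0,0,0.0248]]' | grep -E "eef|force:";python3 -m jog '[[0,0,0.0007,0,0,0,0.0248],[0,0,0,0,0,0,0.0248]]' | grep -E "eef|force:"; python3 -m jog '[[0,0,0.0007,0,0,0,0.0248],[0,0,0,0,0,0,0.0248]]' | grep -E "eef|force:"
```

```text
eef_pos: [496.7, 300.3, 61.2]
force: [0.2, -0.3, -1.0]
grip_force: 14.2
eef_pos: [496.8, 300.4, 60.4]
force: [0.3, 0.1, -0.9]
grip_force: 14.2
eef_pos: [496.8, 300.4, 59.7]
force: [-1.3, -0.1, -0.2]
grip_force: 14.2
eef_pos: [496.8, 300.4, 59.0]
force: [-0.2, 0.6, -0.3]
grip_force: 14.2
```

```bash
python3 -m jog '[[0,0,0.0007,0,0,0,0.0248],[0,0,0,0,0,0,0.0248]]' | grep -E "eef|force:";python3 -m jog '[[0,0,0.0005,0,0,0,0.0248],[0,0,0,0,0,0,0.0248]]' | grep -E "eef|force:"; python3 -m jog '[[0,0,0.0005,0,0,0,0.0248],[0,0,0,0,0,0,0.0248]]' | grep -E "eef|force:"
```

```text
eef_pos: [497.0, 300.5, 58.9]
force: [-0.7, -0.3, 4.2]
grip_force: 13.9
eef_pos: [497.3, 300.5, 58.8]
force: [-1.9, -1.4, 8.4]
grip_force: 13.5
eef_pos: [497.5, 300.6, 58.7]
force: [-0.7, -0.8, 10.4]
grip_force: 13.7
```

The floor touch at TCP 59.0 gives a tip offset of 51.0 mm. On release the tips stood on the lamp base at 92.7 − 51.0 ≈ 41.7–42 mm, which is exactly home (34 + 8). Now I release the tweezers.

```bash
python3 -m jog '[[0,0,-0.0018,0,0,0,0.0248],[0,0,0,0,0,0,0.0248]]' | grep -E "eef|force:"; python3 -m jog '[[0,0,0,0,0,0,0.0255],[0,0,0,0,0,0,0.0262],[0,0,0,0,0,0,0.027],[0,0,0,0,0,0,0.03],[0,0,0,0,0,0,0.036]]' | grep -E "eef|force|width"; python3 -m jog '[[0,0,0,0,0,0,0.045],[0,0,0,0,0,0,0.055],[0,0,0,0,0,0,0.055]]' | grep -E "eef|force|width"; python3 -m jog '[[0,0,-0.005,0,0,0,0.055],[0,0,-0.01,0,0,0,0.055],[0,0,-0.02,0,0,0,0.055],[0,0,-0.03,0,0,0,0.055],[0,0,-0.04,0,0,0,0.055]]' | grep -E "eef|force"; python3 -m jog '[[0,0,-0.03,0,0,0,0.055],[0,0,-0.03,0,0,0,0.055],[0,0,0,0,0,0,0.055]]' | grep -E "eef|force"
```

```text
eef_pos: [496.8, 300.4, 59.2]
force: [-0.1, 0.4, -1.9]
grip_force: 14.7
eef_pos: [496.8, 300.4, 59.1]
force: [-0.4, -0.2, 0.5]
grip_width: 0.422
grip_force: 0.0
eef_pos: [496.8, 300.4, 59.2]
force: [0.3, 0.3, 0.1]
grip_width: 0.646
grip_force: 0.0
eef_pos: [496.2, 300.1, 165.1]
force: [-0.1, 0.2, 1.7]
grip_force: 0.0
eef_pos: [498.1, 300.9, 229.4]
force: [1.3, -0.1, 0.1]
grip_force: 0.0
```

Run:
```python
from h import *
s=snap("scene","f1")[:,:,::-1];a=cv2.imread("pics/scene0.png");t=snap("top","f1t")[:,:,::-1];at=cv2.imread("pics/top0.png")
def tm(l,a,b,x0,y0,x1,y1):
    k=6;A=cv2.resize(a[y0:y1,x0:x1],None,fx=k,fy=k);B=cv2.resize(np.ascontiguousarray(b[y0-8:y1+8,x0-8:x1+8]),None,fx=k,fy=k)
    _,m,_,p=cv2.minMaxLoc(cv2.matchTemplate(B,A,cv2.TM_CCOEFF_NORMED));print(l,round(m,3),np.array(p)/k-8)
tm("tweezers",a,s,338,146,358,186);tm("orange",a,s,294,134,312,176);tm("old lamp",a,s,286,308,306,330);tm("dropper",a,s,342,356,364,392)
g=t.mean(2).astype(int);print(g[253:273,464:484])
print(sense()["time_s"])
```

```text
tweezers 0.994 [-0.33333333 -0.16666667]
orange 1.0 [0. 0.]
old lamp 1.0 [0. 0.]
dropper 1.0 [0. 0.]
[[127 128 130 125 124 123 122 120 122 165 137 102 120 126 125 122 119  83
   68  64]
 [155 158 159 157 157 156 156 155 156 155 146 152 159 162 160 158 150  94
   68  65]
 [162 164 164 156 162 172 171 171 172 170 168 173 175 176 174 168 156  95
   66  63]
 [164 163 158 147 151 168 146 146 154 160 164 167 169 171 165 151 129  88
   59  54]
 [163 163 153 140 116 133 103 125 131 134 136 138 139 138 134 128 115  85
   55  49]
 [163 164 151 134  99 116  85 120 125 125 124 124 126 117 123 121 114  84
   54  48]
 [160 158 129  99  85 113  83 118 124 125 123 123 134 130 133 116 110  84
   55  48]
 [130 128 104  77  79 112  88 121 125 119 124 139 147 147 142 121 107  83
   56  48]
 [114 114  94  75  77 114  94 122 126 127 129 141 155 157 151 128 107  92
   58  48]
 [114 112 100  75  78 114  96 118 127 131 131 142 150 155 148 127 108  95
   60  47]
 [114 113 103  76  77 112  94 109 126 131 131 133 134 138 135 118 107  96
   62  48]
 [114 113 103  77  75 106  97 103 123 127 124 116 113 116 112 111 112 107
   63  48]
 [114 113 103  76  74 103  99 100 120 121 117 107 104 108 114 103 113 110
   64  48]
 [113 113 109  78  75 103  97  94 120 124 122 119 118 120 121 111 115 110
   63  47]
 [114 114 112  78  73 104  97  90 119 125 124 124 123 123 123 118 116 111
   65  50]
 [114 114 111  79  73  97 102  90 121 126 125 125 125 124 123 121 119 112
   71  50]
 [114 115 112  79  72  95 105  87 119 124 123 123 123 124 124 129 120 112
   74  51]
 [114 114 112  83  75  95 115  94  99 101 102 103 103 103 110 124 120 112
   73  52]
 [116 114 112  86  74  96 119 115 115 115 116 117 115 114 116 121 118 111
   74  51]
 [115 114 112  86  74  95 112 113 113 113 114 113 112 107 107 110 115 111
   82  53]]
34.15
```

```bash
python3 -c "
from rig import finish_job
print(finish_job())"
```

```text
the job is handed in; nothing more can be done
None
```

The new lamp is in the socket and measures fully home, the tweezers are back tips down in their blue stand, and the job was handed in at about 34 s; I never felt the 3–6 N from the sprung contacts, so "home" rests on tip heights (within about 0.3 mm) and the top view, while the scene view was inconclusive.

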